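# Seat a jar in the V of a lever press and close its lid

### The arm

A 7-joint arm with a two-finger parallel gripper is mounted at the origin on the work surface. World frame = base frame: x ahead of the robot, y to its left, z up, the work surface at z = 0. Lengths are in m, angles in rad, forces in N, time in s.
With the tool pointing down it reaches from about 0.35 to 0.9 m from the base axis. Payload 7.2 kg.
Tool frame: the origin (TCP) lies at the very end of the fingers, on their centre line; the grasp point (between the pads) lies 19 mm behind it; y points along the fingers, z is the direction in which the jaws open and shut, and the axes are right-handed (so a half turn about y gives the same grasp; the last joint's range is limited). The gripper opens to 85 mm and grips with 20 to 120 N. Pads are 22 mm wide; open, the fingers measure 114 mm over their backs; the gripper's body (76 mm by 85 mm) begins 54 mm behind the grasp point. The pads swing forward as they close: fully open they stand 13 mm farther back than shut.
Start: joints at [-1.385, 0.411, -0.013, 1.596, 0.006, 1.134, -0.082], TCP at [0.157, 0.605, 0.192] pointing down, gripper open.
Joint ranges: [-2.95, 2.95], [-0.29, 1.99], [-1.47, 1.44], [0.14, 2.54], [-1.03, 4.17], [0.13, 1.85], [-2.86, 2.86]. Speed limits (rad/s): [2.39, 2.39, 3.01, 3.01, 3.14, 3.14, 3.14].

### API

Orientations are given as a unit quaternion [w, x, y, z].
In Python, from cell import monitor, read_camera, camera_info, order gives the robot as it stands. The module is installed in compiled form; this text tells all that it offers.
- The arm moves only by the tool jog_arm, never from a script. Its argument "increments" is a list of rows, each an object with "rot": the turn, a rotation vector about the tool's x, y, z in degrees, a list of three; "slide": the shift along the tool's x, y, z in mm, a list of three; "grip": the finger opening in mm, from 0 to 85.4. In form: [{"rot": [wx, wy, wz], "slide": [dx, dy, dz], "grip": grip}, ...]. A call has 1 to 8 rows; each row is the pose to reach, as a shift and turn from the pose commanded when the call began, along the tool's axes at that moment; what a row does not reach only later rows make up. A row lasts 1/10 s, in which the tool goes at most 50 mm and 8.59 degrees, less where a joint would pass 70% of its speed; a pose out of reach is approached as far as the arm can. A call with a gripper value outside its range is refused whole. The fingers move at their own pace and stop on an object; "newtons" is the grip in N (left out, the last holds). Time passes only in rows, so rows that repeat a pose let the fingers close. It gives the time, the measured TCP pose, the force and the opening at its end, in the units of the state.
- monitor.get_state(): the state, without advancing time (a new reading comes with each control period).
- read_camera(name): name is "side" or "top" or "wrist"; returns the picture (420x560x3 uint8, blue, green, red); there is no depth.
- camera_info(name): a dict with "fx", "fy", "cx", "cy" (pixels), "k1" (the pictures are not rectified: a ray, as slopes to the right and down, at radius r is drawn at 1 + k1 r^2 times it, then the intrinsics apply), "xyz" and "rotation" of the camera in the world; the wrist camera has in their place "hand_eye" (4x4, takes a point from camera to tool coordinates, whose origin is the TCP and whose axes are the tool frame's). Camera axes: x right, y up, looking along -z (the intrinsics and any distortion apply to the point x, -y, -z); pixel columns grow to the right and rows downward; lengths in m; the calibration is good to about 2 mm. A picture is of the moment at which its call begins: read the wrist's pose just before it. camera_info takes no time and is no camera call.
- order.sign_off(): hands the job in, once; it reports no verdict.
The state is a dict: "clock": time; "joint_pos": joint angles; "qd": joint speeds; "joint_torque": joint torques, N m; "eef_pos": TCP position; "orientation": TCP orientation; "force": force on the tool from outside, world axes, zero at the start; "wrist_torque": the same for the moment, N m; "width": finger opening in m.
Only numpy, scipy, OpenCV 4.12 (cv2) and the standard library are available. Lean on these libraries where they do the work, as an engineer would, in place of code of your own. Each camera call takes 0.05 s, during which the arm holds its last target. There are 200 camera calls.

### The job

One of the three jars still has its lid standing up. Set that jar on the base plate of the lever press, push it gently but firmly home into the V until it bears on both jaws, straight under the ram, then pull the lever down to press the lid fully home and let the lever come back up. The jar is glass, so do not knock it, and leave the closed jars and everything else on the desk where they are.

Things in the scene. Friction and masses are not known exactly. Their poses are not given: they have to be found in the camera images.
- jar_center (a point): the jar to be closed, on its axis half-way up (35 mm above its underside), z along the axis: upright cylinder of amber glass with a white paper band, 56 mm diameter, 70 mm tall, 150 to 290 g, standing on the table. Three such jars stand in a loose group left of the press; this is the one whose lid still stands up. Grip the glass, not the lid
- lid_top (a point): top centre of that jar's grey stopper lid: a disc of 54 mm diameter, 5 mm thick, on a narrower plug started in the jar's mouth. 82 mm above the jar's underside while the lid stands up, 75 mm once home
- lid (a joint): how far that lid has gone down, m: 0 = standing 7 mm proud of the rim, 0.007 = home, disc flat on the rim. It moves stiffly (about 14 N on the lid) and stays where it is left
- press: bench-top lever press, grey C-frame, fixed. Origin under its base plate (160 x 12 mm, from -0.14 to +0.13 m along its x). Its x axis points from the open front to the column at the back: the way jars are pushed in; z is up. Column and head are 60 mm wide about the x-z plane; the head's front is 33 mm in front of the seat, its underside 150 mm above the table
- seat (a point): point on the base plate's top (12 mm above the table) over which a jar's axis stands when the jar touches both jaws of the V, straight below the ram; axes as the press. The V opens at 90 degrees towards the front: each rigid jaw is at 45 degrees to the press's x
- load (a point): point on the base plate's top, 100 mm in front of the seat on the line of the push, where there is room to set a jar down clear of the ram and the head; axes as the press
- jaw_left: left steel jaw of the V (press +y side), fixed: upright bar 52 mm long, 14 mm thick, 40 mm high. Origin in the middle of its working face, 20 mm above the plate, where a seated jar touches; its x is the face's normal, into the V. Home means a firm push of about 9 N held half a second (3 N or more on each jaw at once; they may share it unevenly); above 9 N on a jaw the glass chips
- jaw_right: right steel jaw, the same on the press's -y side
- pad (a point): underside centre of the square white nylon pad (56 mm wide, 14 mm thick) at the foot of the ram; at rest 129 mm above the table, 35 mm above a standing lid on the plate
- ram (a joint): travel of the ram down from rest, m: 0.030 x the lever's angle. The lid is home when it reaches 0.042 (lever at 1.40 rad)
- lever (a joint): angle of the press's hand lever, rad: 0 = at rest, pointing forward (press -x) and 50 degrees up; grows as it is pulled down; stop at 1.42 (31 degrees below level). A spring brings it back to 0 when let go. It takes 2 to 4 N at the knob, 3 N more while the lid goes in
- knob (a point): centre of the black ball knob (32 mm diameter) at the lever's end, 160 mm from the pivot; it runs on an arc in an upright plane 105 mm to the press's +y side of the seat; the bar is 12 mm thick. It can be pushed down from above with the fingers shut
- lever_hinge (a point): point on the lever's pivot axis (along the press's y) in the plane of the knob, 40 mm behind the seat, 195 mm above the table; axes as the press
- closed_jar_a_center (a point): bystander: jar of the same make, already closed (lid flat on its rim, 75 mm tall in all); point on its axis 35 mm above its underside
- closed_jar_b_center (a point): bystander: another closed jar, the same
- tape_roll: bystander: a roll of packing tape lying flat, 96 mm across, 24 mm high; origin under its centre
- marker: bystander: a white marker pen with a black cap, 130 mm long, lying along its own x axis
- spare_lid: bystander: a loose grey stopper lid lying upside down, 54 mm across, 17 mm high
- stapler: bystander: a black desk stapler, 140 mm long along its own y axis, 43 mm high
- label_roll: bystander: a roll of blank paper labels standing on end, 90 mm across, 50 mm high
Things that resemble listed ones, but are neither listed nor needed, are in the scene too. What is shaped like the part that bears jar_center but red is not meant.

How it is judged:
By the outcome, as a careful person would: the job done as asked, in the order asked, and still so for the second after the job is handed in, with the robot touching nothing.
It also fails if it takes over 72 s, if anything falls off the work surface, if the arm or the gripper's body presses on something with over 40 N, if the wrist force passes 120 N, or if a joint passes its speed limit or range.

## Working session

There is one attempt and no reset: what is moved stays moved. The work goes in short steps, Python scripts to look and compute and a tool call to move; the robot and the scene stay as the last step left them, time stands still between calls to the robot, and variables do not carry over. Pictures are saved under pics/ and viewed, about 8 in all and at most 12, crops included, and the job is handed in when it is done.

Besides the shell and the picture viewer there is one more tool, called as a command line: name --argument value ..., lists and objects as JSON in quotes. jog_arm: Moves the arm, as the interface text tells. Its arguments: {"type":"object","properties":{"increments":{"type":"array"},"newtons":{"type":"number"}},"required":["increments"]}

```bash
ls; mkdir -p pics
python3 - <<'E'
from cell import monitor, read_camera, camera_info
import cv2,numpy as np
print(monitor.get_state())
for n in("side","top","wrist"):print(n,camera_info(n))
a=read_camera("side");b=read_camera("top")
cv2.imwrite("pics/side0.png",a);cv2.imwrite("pics/top0.png",b)
cv2.imwrite("pics/top0big.png",cv2.resize(b,(800,600)))
cv2.imwrite("pics/side0big.png",cv2.resize(a,(800,600)))
E
```

```text
pics
{'clock': 0.0, 'joint_pos': array([-1.38522822,  0.41191725, -0.01272085,  1.59703778,  0.00555848,
        1.1343454 , -0.08219034]), 'qd': array([-0.00114153,  0.00190946, -0.00029392, -0.00100965,  0.00026727,
        0.00106313,  0.0008459 ]), 'joint_torque': array([ 1.41914865e-03, -6.00629282e+01,  6.82636108e-01, -2.99410129e+01,
        1.38118476e-02,  1.08724373e-02, -7.23821898e-06]), 'eef_pos': array([0.15679003, 0.60441776, 0.19074484]), 'orientation': array([-0.7008336 ,  0.70201284, -0.08951869,  0.08942392]), 'force': array([-0.45209346, -0.08839166,  0.42019627]), 'wrist_torque': array([-0.01937887, -0.02790008, -0.03540119]), 'width': 0.08550431199041471}
side {'fx': 387.1618944887769, 'fy': 387.1618944887769, 'cx': 278.75217918922874, 'cy': 205.2026001616245, 'k1': -0.022780866791971378, 'xyz': array([ 0.16817771, -0.75723973,  0.66082119]), 'rotation': array([ 0.84359928,  0.48173212, -0.10784424, -0.21129133])}
top {'fx': 435.9690695500165, 'fy': 435.9690695500165, 'cx': 279.7828032706215, 'cy': 208.5922985068714, 'k1': -0.05825346673415901, 'xyz': array([ 0.41995164, -0.03416755,  1.2044057 ]), 'rotation': array([ 0.7132097 ,  0.03199558, -0.03081019, -0.69954195])}
wrist {'fx': 295.7699726114526, 'fy': 295.7699726114526, 'cx': 276.60594753091743, 'cy': 208.3375503636302, 'k1': -0.03783064747623105, 'hand_eye': array([[ 1.47303165e-03, -9.45564184e-01, -3.25432334e-01,
        -8.36250035e-02],
       [ 3.80793743e-04,  3.25433194e-01, -9.45564959e-01,
        -1.81931616e-01],
       [ 9.99998843e-01,  1.26892451e-03,  8.39438319e-04,
        -1.03440441e-03],
       [ 0.00000000e+00,  0.00000000e+00,  0.00000000e+00,
         1.00000000e+00]])}
```

View pics/top0big.png

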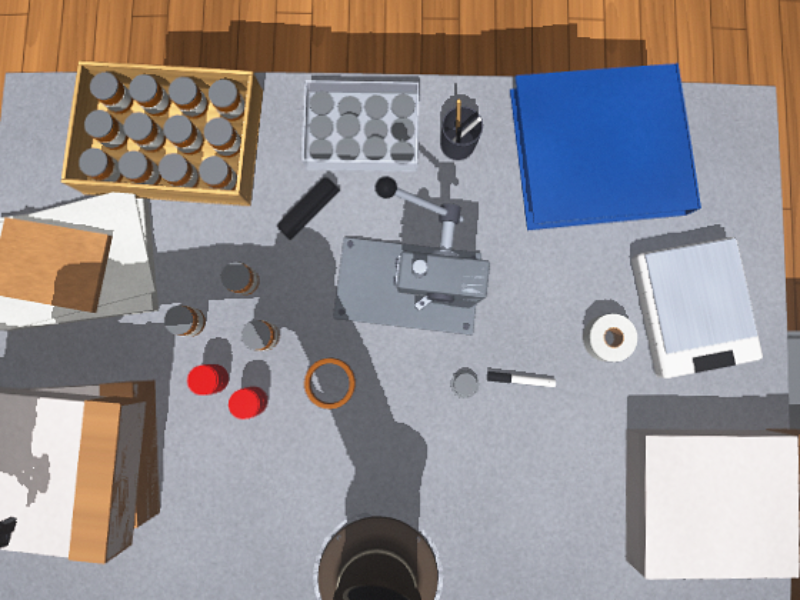

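View pics/side0big.png

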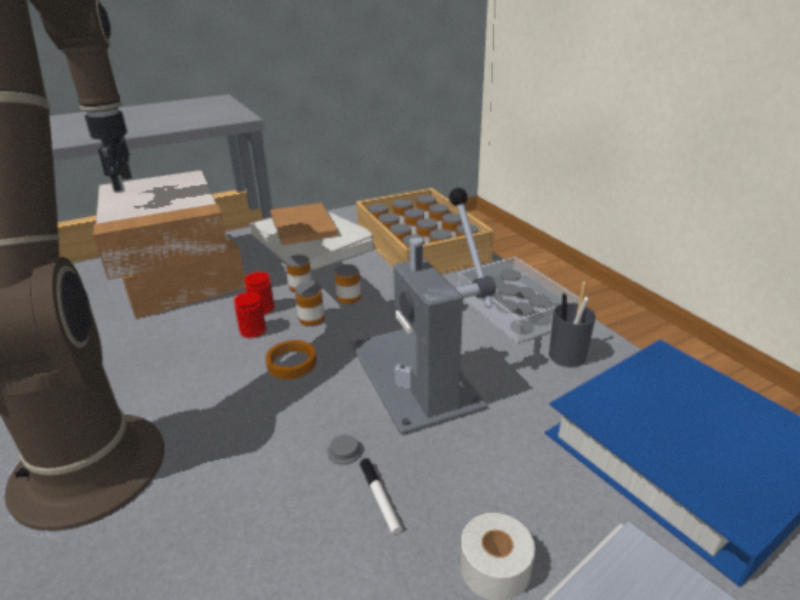

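Top view (big picture pixels): candidate jars stand at (237,278), (181,320) and (257,335). Lookalikes are the red ones at (207,380) and (245,403), and the crate jars at upper left. In the side view the candidates are at (347,283), (299,272) and (309,303). The press is centred near (410,285), with its open front to the left. I'll check the choice in a close crop.

```bash
python3 - <<'E'
import cv2,numpy as np
a=cv2.imread("pics/side0.png");b=cv2.imread("pics/top0.png")
c1=cv2.resize(a[165:245,160:270],(400,291),interpolation=cv2.INTER_CUBIC)
c2=cv2.resize(b[170:260,100:210],(400,327),interpolation=cv2.INTER_CUBIC)
c3=cv2.resize(b[110:250,225:365],(400,400),interpolation=cv2.INTER_CUBIC)
im=np.zeros((600,800,3),np.uint8)
im[:291,:400]=c1;im[291:600,:400]=c2[:309];im[:400,400:]=c3
cv2.imwrite("pics/crop1.png",im)
E
cat > h.py <<'E'
import numpy as np,cv2
from scipy.spatial.transform import Rotation as R
from cell import monitor,read_camera,camera_info
def cam(n,st=None):
    i=camera_info(n)
    if "hand_eye" in i:
        H=np.array(i["hand_eye"]);q=st["orientation"];Rt=R.from_quat(np.r_[q[1:],q[0]]).as_matrix()
        return i,Rt@H[:3,:3],Rt@H[:3,3]+st["eef_pos"]
    q=i["rotation"];return i,R.from_quat(np.r_[q[1:],q[0]]).as_matrix(),np.array(i["xyz"])
def ray(c,u,v):
    i,M,o=c
    d=np.array([(u-i["cx"])/i["fx"],(v-i["cy"])/i["fy"]]);s=d.copy()
    for _ in range(20): s=d/(1+i["k1"]*(s@s))
    w=M@np.array([s[0],-s[1],-1]);return o,w/np.linalg.norm(w)
def onz(c,u,v,z):
    o,w=ray(c,u,v);return o+w*(z-o[2])/w[2]
def proj(c,p):
    i,M,o=c;q=M.T@(np.asarray(p)-o);s=np.array([q[0],-q[1]])/-q[2]
    s=s*(1+i["k1"]*(s@s));return s*[i["fx"],i["fy"]]+[i["cx"],i["cy"]]
def cross(r1,r2):
    (o1,d1),(o2,d2)=r1,r2
    t=np.linalg.lstsq(np.c_[d1,-d2],o2-o1,rcond=None)[0]
    p,q=o1+t[0]*d1,o2+t[1]*d2;return (p+q)/2,np.linalg.norm(p-q)
E
```

```text
(no output)
```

View pics/crop1.png

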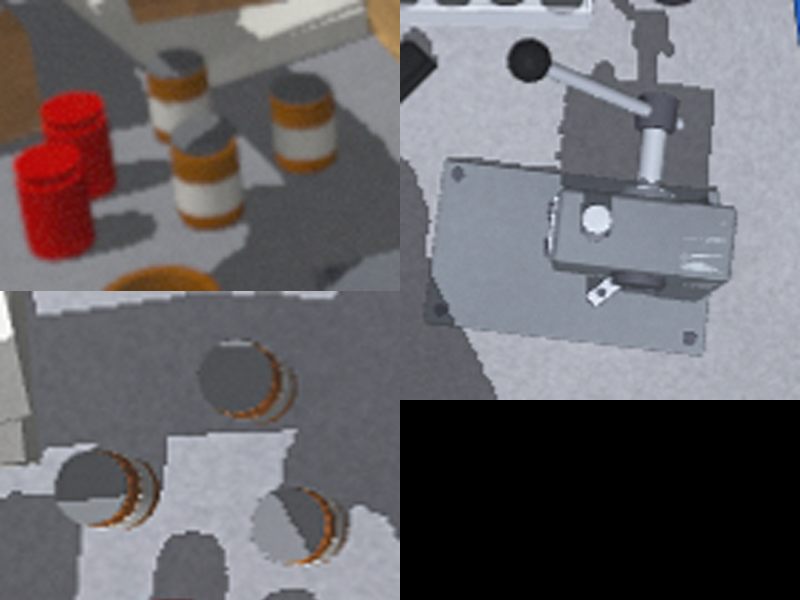

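Run:
```python
from h import *
T=cam("top");S=cam("side")
s=400/110
for n,t,d in(("A",(240,379),(303,88)),("B",(92,489),(178,65)),("C",(290,525),(208,130))):
    tu=(100+t[0]/s,170+(t[1]-291)/s);su=(160+d[0]/s,165+d[1]/s)
    print(n,cross(ray(T,*tu),ray(S,*su)), [onz(T,*tu,z).round(4) for z in(.075,.082)])
s=400/140
P=[onz(T,225+(x-400)/s,110+y/s,.012) for x,y in((447,157),(428,322),(703,355),)]
print(np.round(P,4),[np.linalg.norm(P[i]-P[i+1]) for i in(0,1)])
print("knob", onz(T,225+130/s,110+61/s,.195+.16*np.sin(np.radians(50))))
print("knob x", cross(ray(T,225+130/s,110+61/s),ray(S,458*.7,196*.7)))
x=P[2]-P[1];x/=np.linalg.norm(x);x[2]=0
y=np.array([-x[1],x[0],0])
w=P[1]-P[0];w/=np.linalg.norm(w);print("x",x,"-y",w,np.degrees(np.arctan2(x[1],x[0])))
```

```text
A (array([0.55508274, 0.26709712, 0.07330805]), np.float64(0.0047929536084042185)) [array([0.5526, 0.2675, 0.075 ]), array([0.5518, 0.2656, 0.082 ])]
B (array([0.47439325, 0.37246932, 0.06938525]), np.float64(0.006266837854136051)) [array([0.4712, 0.3714, 0.075 ]), array([0.4708, 0.3689, 0.082 ])]
C (array([0.45155478, 0.22432326, 0.08203285]), np.float64(0.007012175940271244)) [array([0.4484, 0.2271, 0.075 ]), array([0.4482, 0.2254, 0.082 ])]
[[ 0.6456  0.0775  0.012 ]
 [ 0.485   0.0913  0.012 ]
 [ 0.4584 -0.1726  0.012 ]] [np.float64(0.16123108307894485), np.float64(0.2653185374232119)]
knob [ 0.65975411 -0.0094922   0.31756711]
knob x (array([ 0.66046985, -0.01010002,  0.31908451]), np.float64(0.0024578427827906093))
x [-0.09997439 -0.99499001  0.        ] -y [-0.99631852  0.08572865  0.        ] -95.7376956600974
```

Run:
```python
from h import *
T=cam("top")
st=monitor.get_state();q=st["orientation"];M=R.from_quat(np.r_[q[1:],q[0]]).as_matrix();print(M.round(3))
for n,u,v,z in(("red1",245,403,.08),("red2",207,380,.08),("tape",330,383,.02),("boxcorner",135,398,.0),("boxtop",20,400,.15),("stapler",308,207,.04)):print(n,onz(T,u*.7,v*.7,z).round(3))
S=cam("side")
print("box corner tops (side)",onz(S,245*.7,265*.7,0).round(3))
d=np.array([.449,.226,.20])-st["eef_pos"];print("tool move",(M.T@d*1000).round())
x=np.array([np.cos(np.radians(-95.3)),np.sin(np.radians(-95.3)),0])
print("angle of tool x (yaw)",np.degrees(np.arctan2(M[1,0],M[0,0])))
cv2.imwrite("pics/w0.png",read_camera("wrist"))
```

```text
[[ 0.968 -0.     0.251]
 [-0.251 -0.001  0.968]
 [ 0.    -1.    -0.001]]
red1 [0.325 0.243 0.08 ]
red2 [0.365 0.313 0.08 ]
tape [0.362 0.097 0.02 ]
boxcorner [0.323 0.478 0.   ]
boxtop [0.325 0.617 0.15 ]
stapler [0.694 0.147 0.04 ]
box corner tops (side) [0.385 0.553 0.   ]
tool move [ 378.   -9. -293.]
angle of tool x (yaw) -14.538945496973835
```

View pics/w0.png

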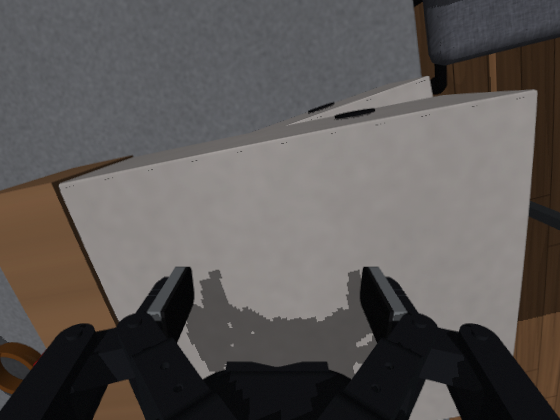

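jog_arm --increments '[{"rot": [0,0,0],"slide": [0,-50,0],"grip": 85},{"rot": [0,0,0],"slide": [0,-95,0],"grip": 85},{"rot": [0,8,0],"slide": [40,-95,-27],"grip": 85},{"rot": [0,16,0],"slide": [80,-95,-55],"grip": 85},{"rot": [0,24,0],"slide": [120,-95,-82],"grip": 85},{"rot": [0,32,0],"slide": [160,-95,-109],"grip": 85},{"rot": [0,40,0],"slide": [200,-95,-137],"grip": 85},{"rot": [0,48,0],"slide": [240,-95,-164],"grip": 85}]'

```text
clock: 0.95
eef_pos: [0.349, 0.3841, 0.2866]
orientation: [0.603, -0.603, 0.369, -0.369]
force: [1.4, 0.7, -0.9]
width: 0.0849
```

jog_arm --increments '[{"rot": [0,8,0],"slide": [38,20,9],"grip": 85},{"rot": [0,16,0],"slide": [77,43,18],"grip": 85},{"rot": [0,24,0],"slide": [115,65,28],"grip": 85},{"rot": [0,32.8,0],"slide": [154,86,37],"grip": 85},{"rot": [0,32.8,0],"slide": [154,86,37],"grip": 85},{"rot": [0,32.8,0],"slide": [154,86,37],"grip": 85}]'

```text
clock: 1.55
eef_pos: [0.4519, 0.2655, 0.2]
orientation: [0.475, -0.476, 0.523, -0.523]
force: [-0.6, 0.7, 0.3]
width: 0.0853
```

Run:
```python
from h import *
st=monitor.get_state();print(st["eef_pos"],st["joint_pos"].round(2));im=read_camera("wrist");cv2.imwrite("pics/w1.png",im)
W=cam("wrist",st)
for n,p in(("A",(.552,.266)),("B",(.471,.371)),("C",(.448,.226))): print(n,[proj(W,(*p,z)).round() for z in(0,.075,.082)])
```

```text
[0.45189986 0.26554703 0.20004384] [-0.96  0.24  0.41  1.85 -0.11  1.08 -0.61]
A [array([353., 166.]), array([370., 179.]), array([372., 181.])]
B [array([284.,  86.]), array([286.,  81.]), array([286.,  80.])]
C [array([277., 202.]), array([277., 222.]), array([277., 225.])]
```

View pics/w1.png

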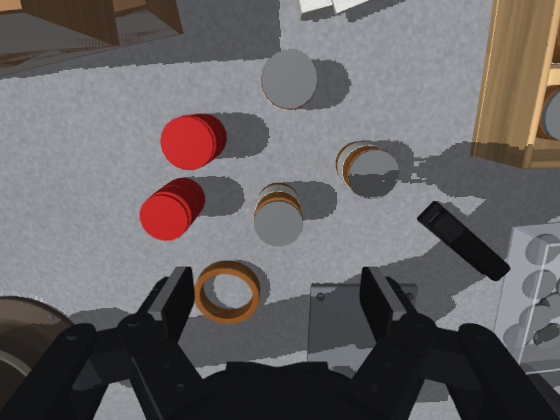

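Run:
```python
from h import *
im=cv2.imread("pics/w1.png")
cv2.imwrite("pics/crop2.png",np.hstack([cv2.resize(im[y-45:y+45,x-45:x+45],(260,260),interpolation=cv2.INTER_CUBIC) for x,y in((278,210),(370,165),(289,85))]))
```

```text
(no output)
```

View pics/crop2.png

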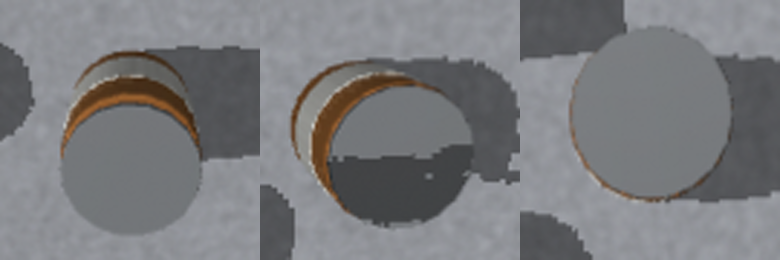

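Run:
```python
from h import *
st={"eef_pos":np.array([.4519,.26555,.20004]),"orientation":np.array([.475,-.476,.523,-.523])}
st["orientation"]/=np.linalg.norm(st["orientation"])
W=cam("wrist",st);T=cam("top");S=cam("side");s=260/90
side={"C":(208,130),"A":(303,88),"B":(178,65)}
lid={"C":(131,170,278-45,210-45),"A":(400-260,157,370-45,165-45),"B":(651-520,113,289-45,85-45)}
for n in "CAB":
    x,y,ox,oy=lid[n];uv=(ox+x/s,oy+y/s);d=side[n];k=400/110
    p,e=cross(ray(W,*uv),ray(S,160+d[0]/k,165+d[1]/k))
    print(n,p.round(4),e.round(4),[onz(W,*uv,z).round(4) for z in(.075,.082)])
b=onz(W,233+131/s,165+50/s,0);print("C base-back",b,"axis y",b[1]-.028)
# A: base far edge direction (-1,-1)px approx: leftmost of base
b=onz(W,325+31/s,120+125/s,0);print("A base-left",b,"axis x",b[0]+.028)
```

```text
C [0.4527 0.2257 0.0806] 0.0057 [array([0.4497, 0.2242, 0.075 ]), array([0.45 , 0.227, 0.082])]
A [0.5576 0.2695 0.0713] 0.0019 [array([0.5555, 0.2707, 0.075 ]), array([0.5533, 0.2725, 0.082 ])]
B [0.4761 0.3722 0.069 ] 0.0029 [array([0.4744, 0.3721, 0.075 ]), array([0.4741, 0.3715, 0.082 ])]
C base-back [0.45283266 0.25296823 0.        ] axis y 0.22496823268515911
A base-left [0.52952869 0.27117139 0.        ] axis x 0.5575286881204196
```

C triangulates to 0.081 m lid height, against 0.071 and 0.069 for A and B, so C is the open jar, with its axis at about (0.450, 0.226). In the wrist picture its lid is centred at (278,224).

jog_arm --increments '[{"rot": [0,0,0],"slide": [40,0,2],"grip": 85},{"rot": [0,0,0],"slide": [40,45,2],"grip": 85},{"rot": [0,0,0],"slide": [40,85,2],"grip": 85},{"rot": [0,0,0],"slide": [40,115,2],"grip": 85},{"rot": [0,0,0],"slide": [40,140,2],"grip": 85},{"rot": [0,0,0],"slide": [40,160,2],"grip": 85},{"rot": [0,0,0],"slide": [40,174,2],"grip": 85},{"rot": [0,0,0],"slide": [40,174,2],"grip": 85}]'

```text
clock: 2.4
eef_pos: [0.4485, 0.2276, 0.0254]
orientation: [0.476, -0.478, 0.522, -0.521]
force: [-1.2, 0.7, 0.3]
width: 0.0853
```

jog_arm --increments '[{"rot": [0,0,0],"slide": [0,0,0],"grip": 64},{"rot": [0,0,0],"slide": [0,0,0],"grip": 61},{"rot": [0,0,0],"slide": [0,0,0],"grip": 58},{"rot": [0,0,0],"slide": [0,0,0],"grip": 55},{"rot": [0,0,0],"slide": [0,0,0],"grip": 50},{"rot": [0,0,0],"slide": [0,0,0],"grip": 50},{"rot": [0,0,0],"slide": [0,0,0],"grip": 50},{"rot": [0,0,0],"slide": [0,0,0],"grip": 50}]' --newtons 30

```text
clock: 3.2
eef_pos: [0.4503, 0.2269, 0.0274]
orientation: [0.477, -0.476, 0.523, -0.523]
force: [-3.0, -0.5, 5.9]
width: 0.0522
```

jog_arm --increments '[{"rot": [0,0,0],"slide": [0,-1,0],"grip": 50},{"rot": [0,0,0],"slide": [0,-4,0],"grip": 50},{"rot": [0,0,0],"slide": [0,-10,0],"grip": 50},{"rot": [0,0,0],"slide": [0,-15,0],"grip": 50},{"rot": [0,0,0],"slide": [0,-15,0],"grip": 50}]'

```text
clock: 3.7
eef_pos: [0.4507, 0.2266, 0.0424]
orientation: [-0.477, 0.476, -0.523, 0.523]
force: [-0.6, -0.1, -2.6]
width: 0.0523
```

Run:
```python
from h import *
st=monitor.get_state();print(st["eef_pos"],st["force"],st["width"]);a=read_camera("wrist");b=read_camera("side")
W=cam("wrist",st);print([proj(W,(*st["eef_pos"][:2],z)).round() for z in (.082+.015,.015)])
im=np.zeros((420,800,3),np.uint8);im[:420,:400]=a[:,80:480];im[:300,400:]=cv2.resize(b[150:262,130:279],(400,300),interpolation=cv2.INTER_CUBIC)
cv2.imwrite("pics/w2.png",im)
```

```text
[0.45073933 0.22664983 0.04242678] [-0.60779161 -0.09375876 -2.62762342] 0.052342118829831794
[array([277., 282.]), array([277., 222.])]
```

View pics/w2.png

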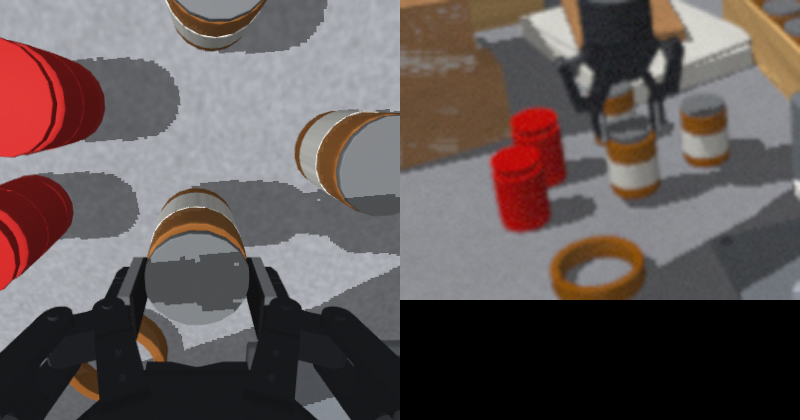

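The jar hangs upright between the pads, lid centre at wrist (277,278), weight about 2.6 N. The closed jars are untouched. Next I carry it to a point in front of the press and re-measure the plate from near.

jog_arm --increments '[{"rot": [0,0,0],"slide": [0,-40,0],"grip": 50},{"rot": [0,0,0],"slide": [0,-85,0],"grip": 50},{"rot": [0,0,0],"slide": [20,-130,20],"grip": 50},{"rot": [0,0,0],"slide": [50,-170,50],"grip": 50},{"rot": [0,0,0],"slide": [80,-195,85],"grip": 50},{"rot": [0,0,0],"slide": [105,-200,112],"grip": 50},{"rot": [0,0,0],"slide": [119,-200,125],"grip": 50},{"rot": [0,0,0],"slide": [119,-200,125],"grip": 50}]'

```text
clock: 4.6
eef_pos: [0.5651, 0.0923, 0.2418]
orientation: [-0.475, 0.475, -0.523, 0.525]
force: [0.1, 0.8, -2.2]
width: 0.0523
```

Run:
```python
from h import *
st=monitor.get_state();print(repr(st["eef_pos"]),repr(st["orientation"]),st["qd"].round(3),st["width"]);a=read_camera("wrist")
cv2.imwrite("pics/w3.png",a);cv2.imwrite("pics/top3.png",read_camera("top"))
```

```text
array([0.56514037, 0.09232311, 0.24175207]) array([-0.47463584,  0.47477291, -0.52336114,  0.52479007]) [-0.044 -0.01  -0.051  0.04  -0.01   0.004 -0.044] 0.0523482602035394
```

View pics/w3.png

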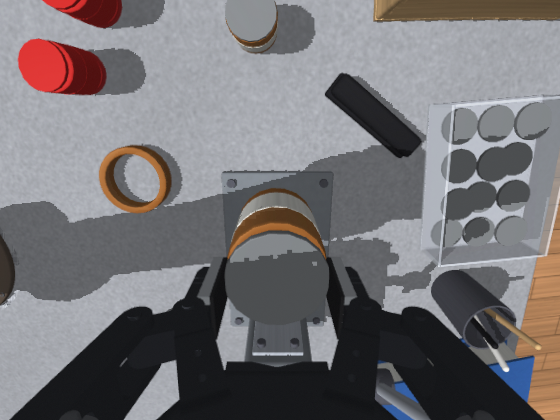

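Run:
```python
from h import *
st={"eef_pos":np.array([.56514,.09232,.24175]),"orientation":np.array([-0.47463584,  0.47477291, -0.52336114,  0.52479007])}
W=cam("wrist",st)
g=cv2.GaussianBlur(cv2.cvtColor(cv2.imread("pics/w3.png"),cv2.COLOR_BGR2GRAY),(3,3),0).astype(float)
def edge(a,c,w):  # subpixel gradient peak
    d=np.abs(np.diff(a))[c-w:c+w];return c-w+.5+np.sum(np.arange(2*w)*d**2)/np.sum(d**2)
F=np.array([onz(W,u,edge(g[:,u],171,4),.012)[:2] for u in range(240,320,2)])
L=np.array([onz(W,edge(g[v],223,5),v,.012)[:2] for v in range(178,222,2)])
Rr=np.array([onz(W,edge(g[v],332,5),v,.012)[:2] for v in range(178,222,2)])
for n,P in(("F",F),("L",L),("R",Rr)):
    vx,vy,x,y=cv2.fitLine(P.astype(np.float32),cv2.DIST_HUBER,0,.01,.001).ravel();print(n,P.mean(0),np.degrees(np.arctan2(vy,vx)),np.abs((P-[x,y])@[-vy,vx]).max())
yaw=np.radians(-95.3);x=np.array([np.cos(yaw),np.sin(yaw)]);y=np.array([-x[1],x[0]])
yl=np.mean(L@y);yr=np.mean(Rr@y);f=np.mean(F@x);print("width",yr-yl)
o=(f+.14)*x+(yl+yr)/2*y;print("origin",o)
seatk=np.array([.6598,-.0095])+.0628*x-.105*y;d=seatk-o;print("seat via knob",seatk,"rel",d@x,d@y)
b=np.array([onz(W,u,v,.012)[:2] for u,v in((232,183),(323,183),(237,321),(316,321))])-o
print("bolts",b@x,b@y)
h=np.array([onz(W,u,v,.21)[:2] for u,v in((261,342),(292,342))])-o;print("head bolts y",h@y)
```

```text
F [0.56853317 0.08885589] -5.3835154 0.0028641204224578772
L [0.48334405 0.05514929] 81.94379 0.004531140493315745
R [0.64051969 0.03926569] 84.72553 0.003229603596202162
width 0.1579708463633009
origin [ 0.55288695 -0.05029376]
seat via knob [ 0.54944803 -0.0623326 ] rel 0.01230502226970744 -0.002312179495396861
bolts [-0.122703   -0.12164623  0.11924984  0.12046457] [-0.06463313  0.06564847 -0.07030733  0.06464508]
head bolts y [-0.01612313  0.01222023]
```

jog_arm --increments '[{"rot": [0,0,0],"slide": [25,0,0],"grip": 50},{"rot": [0,0,0],"slide": [48,30,1],"grip": 50},{"rot": [0,0,0],"slide": [48,75,1],"grip": 50},{"rot": [0,0,0],"slide": [48,120,1],"grip": 50},{"rot": [0,0,0],"slide": [48,160,1],"grip": 50},{"rot": [0,0,0],"slide": [48,182,1],"grip": 50},{"rot": [0,0,0],"slide": [48,192,1],"grip": 50},{"rot": [0,0,0],"slide": [48,192,1],"grip": 50}]'

```text
clock: 5.5
eef_pos: [0.5588, 0.0495, 0.0484]
orientation: [0.476, -0.477, 0.523, -0.522]
force: [-0.1, -0.7, -1.8]
width: 0.0523
```

Run:
```python
from h import *
st=monitor.get_state();print(repr(st["eef_pos"]),repr(st["orientation"]),st["joint_pos"].round(2),st["force"],st["qd"].round(3))
```

```text
array([0.55881781, 0.04945477, 0.04844131]) array([ 0.47582224, -0.47732862,  0.52297527, -0.52177337]) [-0.52  0.5   0.46  1.91 -0.31  0.8   0.02] [-0.11669445 -0.73143603 -1.76940132] [-0.001 -0.036  0.022 -0.034  0.011  0.023 -0.008]
```

jog_arm --increments '[{"rot": [0,0,0],"slide": [5,0,3],"grip": 50},{"rot": [0,0,0],"slide": [5,4,3],"grip": 50},{"rot": [0,0,0],"slide": [5,7,3],"grip": 50},{"rot": [0,0,0],"slide": [5,8,3],"grip": 50},{"rot": [0,0,0],"slide": [5,9,3],"grip": 50},{"rot": [0,0,0],"slide": [5,9,3],"grip": 50},{"rot": [0,0,0],"slide": [5,9,3],"grip": 50}]'

```text
clock: 6.2
eef_pos: [0.5626, 0.0432, 0.0406]
orientation: [0.476, -0.476, 0.523, -0.523]
force: [0.5, -0.1, -1.8]
width: 0.0523
```

jog_arm --increments '[{"rot": [0,0,0],"slide": [0,0.5,0],"grip": 50},{"rot": [0,0,0],"slide": [0,1,0],"grip": 50},{"rot": [0,0,0],"slide": [0,1.5,0],"grip": 50},{"rot": [0,0,0],"slide": [0,1.5,0],"grip": 50}]'

```text
clock: 6.6
eef_pos: [0.5629, 0.0431, 0.0396]
orientation: [-0.476, 0.476, -0.523, 0.523]
force: [-1.2, -0.7, 2.7]
width: 0.0517
```

jog_arm --increments '[{"rot": [0,0,0],"slide": [0,0,0],"grip": 56},{"rot": [0,0,0],"slide": [0,0,0],"grip": 60},{"rot": [0,0,0],"slide": [0,0,0],"grip": 68},{"rot": [0,0,0],"slide": [0,0,0],"grip": 80},{"rot": [0,0,0],"slide": [0,0,0],"grip": 80},{"rot": [0,0,0],"slide": [0,0,0],"grip": 80}]'

```text
clock: 7.2
eef_pos: [0.5626, 0.0431, 0.039]
orientation: [0.476, -0.476, 0.523, -0.523]
force: [-0.5, 0.3, 0.0]
width: 0.08
```

jog_arm --increments '[{"rot": [0,0,0],"slide": [0,-10,0],"grip": 80},{"rot": [0,0,0],"slide": [0,-40,0],"grip": 80},{"rot": [0,0,0],"slide": [0,-85,0],"grip": 80},{"rot": [0,0,0],"slide": [0,-125,0],"grip": 80},{"rot": [0,0,0],"slide": [-30,-140,0],"grip": 60},{"rot": [0,0,-8],"slide": [-65,-140,0],"grip": 40},{"rot": [0,0,-16],"slide": [-85,-140,0],"grip": 36},{"rot": [0,0,-24],"slide": [-85,-140,0],"grip": 36}]'

```text
clock: 8.0
eef_pos: [0.5714, 0.1324, 0.1808]
orientation: [-0.359, 0.575, -0.41, 0.611]
force: [-0.6, 0.5, -0.6]
width: 0.0357
```

jog_arm --increments '[{"rot": [0,0,-8],"slide": [-8,18,0],"grip": 36},{"rot": [0,0,-16],"slide": [-20,45,0],"grip": 36},{"rot": [0,0,-16],"slide": [-35,79,0],"grip": 36},{"rot": [0,0,-16],"slide": [-49,110,0],"grip": 36},{"rot": [0,0,-16],"slide": [-57,128,0],"grip": 36},{"rot": [0,0,-16],"slide": [-59,133,0],"grip": 36},{"rot": [0,0,-16],"slide": [-59,133,0],"grip": 36}]'

```text
clock: 8.7
eef_pos: [0.5709, 0.1272, 0.0344]
orientation: [-0.268, 0.626, -0.328, 0.654]
force: [0.4, -0.2, 0.8]
width: 0.036
```

```bash
cat >> h.py <<'E'
yaw=np.radians(-95.38);PX=np.array([np.cos(yaw),np.sin(yaw)]);PY=np.array([-PX[1],PX[0]]);O=np.array([.5529,-.0503])
def rel(p): d=np.asarray(p)[:2]-O;return (d@PX).round(4),(d@PY).round(4)
def stat():
    st=monitor.get_state();q=st["orientation"];M=R.from_quat(np.r_[q[1:],q[0]]).as_matrix()
    F=st["force"];print("rel",rel(st["eef_pos"]),"z",st["eef_pos"][2].round(4),"F press",(F[:2]@PX).round(2),(F[:2]@PY).round(2),F[2].round(2),"jaw in press",(M[:2,2]@PX).round(3),(M[:2,2]@PY).round(3),M[2,2].round(3),"w",st["width"].round(4),"t",st["clock"],"j",st["joint_pos"].round(2))
    return st
E
python3 - <<'E'
from h import *
st=stat();a=read_camera("wrist");b=read_camera("side");t=read_camera("top")
im=np.zeros((420,800,3),np.uint8);im[:,:400]=a[:,80:480];im[:210,400:]=cv2.resize(b[150:290,150:417],(400,210));im[210:,400:]=cv2.resize(t[120:260,180:447],(400,210))
cv2.imwrite("pics/w4.png",im);cv2.imwrite("pics/w4raw.png",a);cv2.imwrite("pics/top4.png",t);cv2.imwrite("pics/side4.png",b)
np.save("st4.npy",np.r_[st["eef_pos"],st["orientation"]])
E
```

```text
Traceback (most recent call last):
  File "h.py", line 28, in stat
    F=st["force"];print("rel",rel(st["eef_pos"]),"z",st["eef_pos"][2].round(4),"F press",(F[:2]@PX).round(2),(F[:2]@PY).round(2),F[2].round(2),"jaw in press",(M[:2,2]@PX).round(3),(M[:2,2]@PY).round(3),M[2,2].round(3),"w",st["width"].round(4),"t",st["clock"],"j",st["joint_pos"].round(2))
                                                                                                                                                                                                                              ^^^^^^^^^^^^^^^^^
AttributeError: 'float' object has no attribute 'round'
```

```bash
sed -i 's/st\["width"\].round(4)/round(st["width"],4)/' h.py
python3 - <<'E'
from h import *
st=stat();a=read_camera("wrist");b=read_camera("side");t=read_camera("top")
im=np.zeros((420,800,3),np.uint8);im[:,:400]=a[:,80:480];im[:210,400:]=cv2.resize(b[150:290,150:417],(400,210));im[210:,400:]=cv2.resize(t[120:260,180:447],(400,210))
cv2.imwrite("pics/w4.png",im);cv2.imwrite("pics/w4raw.png",a);cv2.imwrite("pics/top4.png",t);cv2.imwrite("pics/side4.png",b)
np.save("st4.npy",np.r_[st["eef_pos"],st["orientation"]])
E
```

```text
rel (np.float64(-0.1784), np.float64(0.0013)) z 0.0344 F press 0.18 0.45 0.83 jaw in press -0.0 1.0 0.001 w 0.036 t 8.7 j [-0.99  0.88  0.57  1.59  0.14  1.19 -0.68]
```

View pics/w4.png

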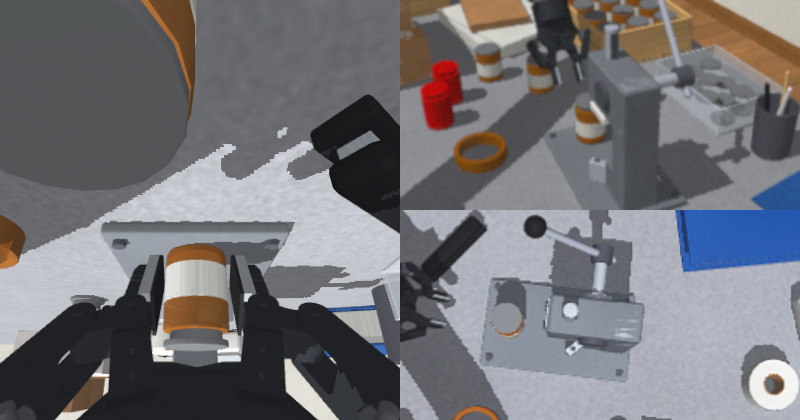

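Run:
```python
from h import *
T=cam("top");S=cam("side")
p=onz(T,180+108*.6675,120+110*2/3,.094);print("jar lid top view",p,rel(p))
r,e=cross(ray(T,180+170*.6675,120+100*2/3),ray(S,150+212*.6675,150+28*2/3));print("ram top",r,e,rel(r))
k,e=cross(ray(T,180+136*.6675,120+17*2/3),ray(S,458*.7,196*.7));print("knob",k,e,rel(k))
```

```text
jar lid top view [0.55677896 0.04046467 0.094     ] (np.float64(-0.0907), np.float64(-0.0046))
ram top [ 0.55107431 -0.06078622  0.28185889] 0.0030941652568580893 (np.float64(0.0106), np.float64(-0.0008))
knob [ 0.66031025 -0.01061529  0.31932057] 0.0021475655465800682 (np.float64(-0.0496), np.float64(0.1032))
```

jog_arm --increments '[{"rot": [0,0,0],"slide": [11.5,9.6,-1.3],"grip": 36},{"rot": [0,0,0],"slide": [23,19.3,-1.3],"grip": 36},{"rot": [0,0,0],"slide": [31,26,-1.3],"grip": 36},{"rot": [0,0,0],"slide": [34.5,28.9,-1.3],"grip": 36},{"rot": [0,0,0],"slide": [37.5,31.5,-1.3],"grip": 36},{"rot": [0,0,0],"slide": [41.4,34.7,-1.3],"grip": 36},{"rot": [0,0,0],"slide": [45.2,37.9,-1.3],"grip": 36},{"rot": [0,0,0],"slide": [49,41.1,-1.3],"grip": 36}]'

```text
clock: 9.65
eef_pos: [0.5633, 0.0639, 0.0335]
orientation: [-0.269, 0.626, -0.328, 0.654]
force: [-0.6, 0.2, 0.0]
width: 0.036
```

Run:
```python
from h import *
st=stat();a=read_camera("wrist");t=read_camera("top");print(monitor.get_state()["force"])
im=np.zeros((420,800,3),np.uint8);im[:,:400]=a[:,80:480];im[:420,400:]=cv2.resize(t[130:235,210:310],(400,420),interpolation=cv2.INTER_CUBIC)
cv2.imwrite("pics/w5.png",im)
```

```text
rel (np.float64(-0.1146), np.float64(-0.0004)) z 0.0335 F press -0.12 -0.57 0.05 jaw in press -0.001 1.0 -0.0 w 0.036 t 9.65 j [-0.95  0.84  0.59  1.7   0.18  1.09 -0.65]
[ 0.21520958 -0.50556271 -0.60441167]
```

View pics/w5.png

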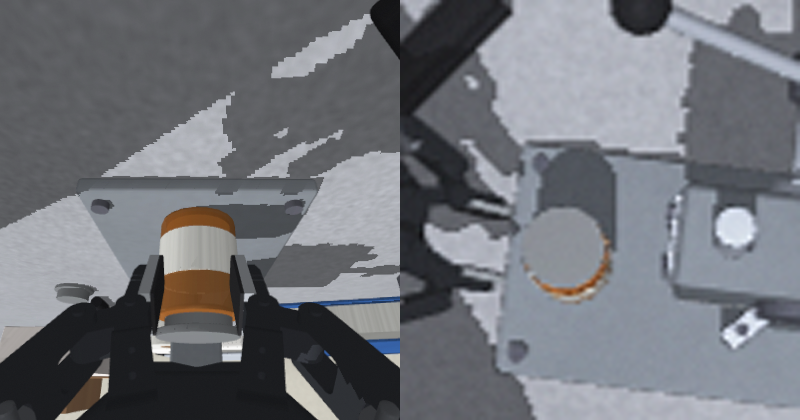

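```bash
cat >> h.py <<'E'
def jarfront(im,st,show=True):
    # jar's nearest base point: first amber row in the middle columns, cast on plate top
    hsv=cv2.cvtColor(im,cv2.COLOR_BGR2HSV);m=(hsv[:,:,1]>120)&(hsv[:,:,0]>5)&(hsv[:,:,0]<25)
    m[:, :225]=0;m[:,330:]=0;m[:120]=0
    r=np.where(m.sum(1)>8)[0][0];c=np.where(m[r+8])[0]
    W=cam("wrist",st);p=onz(W,c.mean(),r,.012);x,y=rel(p);print("row",r,"cols",c.min(),c.max(),"jar axis rel",x+.028,y);return x+.028,y
E
python3 - <<'E'
from h import *
s=np.load("st4.npy");jarfront(cv2.imread("pics/w4raw.png"),{"eef_pos":s[:3],"orientation":s[3:]})
st=monitor.get_state();jarfront(read_camera("wrist"),st)
E
```

```text
row 244 cols 249 303 jar axis rel -0.0901 0.0005
row 206 cols 248 308 jar axis rel -0.091 0.0003
```

jog_arm --increments '[{"rot": [0,0,0],"slide": [4.6,3.9,0],"grip": 36},{"rot": [0,0,0],"slide": [9.2,7.7,0],"grip": 36},{"rot": [0,0,0],"slide": [15.3,12.9,0],"grip": 36},{"rot": [0,0,0],"slide": [21.4,18,0],"grip": 36},{"rot": [0,0,0],"slide": [27.6,23.1,0],"grip": 36},{"rot": [0,0,0],"slide": [33.7,28.3,0],"grip": 36},{"rot": [0,0,0],"slide": [39.8,33.4,0],"grip": 36},{"rot": [0,0,0],"slide": [44.4,37.3,0],"grip": 36}]'

```text
clock: 10.6
eef_pos: [0.5577, 0.0053, 0.0337]
orientation: [-0.268, 0.626, -0.329, 0.654]
force: [0.2, 0.6, -0.2]
width: 0.0357
```

Run:
```python
from h import *
st=stat();a=read_camera("wrist");jarfront(a,st);cv2.imwrite("pics/w6.png",a)
```

```text
rel (np.float64(-0.0558), np.float64(-0.0005)) z 0.0337 F press -0.58 0.1 -0.25 jaw in press -0.0 1.0 -0.0 w 0.0357 t 10.6 j [-0.91  0.81  0.61  1.78  0.21  1.01 -0.62]
row 192 cols 246 308 jar axis rel -0.0504 -0.0003
```

View pics/w6.png

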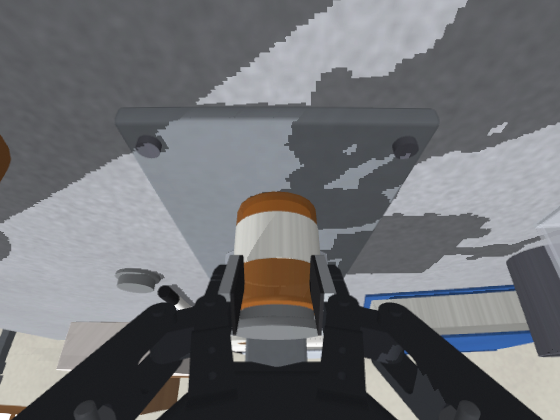

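Run:
```python
from h import *
st=monitor.get_state();W=cam("wrist",st)
print("tcp",proj(W,st["eef_pos"]))
g=cv2.imread("pics/w6.png");hsv=cv2.cvtColor(g,cv2.COLOR_BGR2HSV)
print([(r,*hsv[r,278]) for r in range(184,345,4)])
for X in(-.05,-.042,-.034):
    f=O+(X-.028)*PX
    print(X,[(z,proj(W,(*f,z)).round(1)[1]) for z in(.012,.030,.047,.082,.089,.094)])
```

```text
tcp [276.83807876 237.70007944]
[(184, np.uint8(108), np.uint8(25), np.uint8(152)), (188, np.uint8(106), np.uint8(22), np.uint8(152)), (192, np.uint8(14), np.uint8(177), np.uint8(98)), (196, np.uint8(13), np.uint8(189), np.uint8(105)), (200, np.uint8(14), np.uint8(189), np.uint8(123)), (204, np.uint8(14), np.uint8(191), np.uint8(123)), (208, np.uint8(13), np.uint8(189), np.uint8(124)), (212, np.uint8(45), np.uint8(6), np.uint8(161)), (216, np.uint8(45), np.uint8(6), np.uint8(161)), (220, np.uint8(40), np.uint8(5), np.uint8(160)), (224, np.uint8(45), np.uint8(6), np.uint8(161)), (228, np.uint8(45), np.uint8(6), np.uint8(161)), (232, np.uint8(45), np.uint8(6), np.uint8(161)), (236, np.uint8(40), np.uint8(5), np.uint8(160)), (240, np.uint8(45), np.uint8(6), np.uint8(161)), (244, np.uint8(45), np.uint8(6), np.uint8(161)), (248, np.uint8(40), np.uint8(5), np.uint8(160)), (252, np.uint8(40), np.uint8(5), np.uint8(160)), (256, np.uint8(30), np.uint8(5), np.uint8(167)), (260, np.uint8(14), np.uint8(167), np.uint8(110)), (264, np.uint8(14), np.uint8(171), np.uint8(109)), (268, np.uint8(13), n
[... 814 characters left out ...]
int8(11), np.uint8(142)), (336, np.uint8(107), np.uint8(12), np.uint8(143)), (340, np.uint8(107), np.uint8(24), np.uint8(96)), (344, np.uint8(105), np.uint8(21), np.uint8(95))]
-0.05 [(0.012, np.float64(191.1)), (0.03, np.float64(215.5)), (0.047, np.float64(241.0)), (0.082, np.float64(302.2)), (0.089, np.float64(316.1)), (0.094, np.float64(326.4))]
-0.042 [(0.012, np.float64(197.9)), (0.03, np.float64(221.8)), (0.047, np.float64(246.5)), (0.082, np.float64(305.7)), (0.089, np.float64(319.0)), (0.094, np.float64(328.9))]
-0.034 [(0.012, np.float64(204.3)), (0.03, np.float64(227.6)), (0.047, np.float64(251.7)), (0.082, np.float64(308.9)), (0.089, np.float64(321.8)), (0.094, np.float64(331.3))]
```

Run:
```python
from h import *
st=monitor.get_state();W=cam("wrist",st)
for z in(0,.012):print("front edge",z,[proj(W,(*(O-.14*PX+s*.08*PY),z)).round(1) for s in(-1,0,1)])
print("bolts",[proj(W,(*(O-.122*PX+s*.065*PY),.012)).round(1) for s in(-1,1)])
q=st["orientation"];M=R.from_quat(np.r_[q[1:],q[0]]).as_matrix()
for s in(0,5,10,15,20):print(s,[proj(W,st["eef_pos"]+M@np.array([x,-s,18])/1000).round(1) for x in(-11,0,11)])
t=read_camera("top");cv2.imwrite("pics/top6.png",t)
T=cam("top")
for X in(-.05,-.034):print(X,[proj(T,(*(O+(X+d)*PX),.094)).round(1) for d in(-.027,0)])
g=cv2.cvtColor(t,cv2.COLOR_BGR2GRAY);print(g[183:197:3,245:285])
```

```text
front edge 0 [array([115. , 100.4]), array([277.7,  98.7]), array([440.7,  99.7])]
front edge 0.012 [array([107.7, 117.3]), array([277.8, 115.8]), array([448.2, 116.7])]
bolts [array([152.5, 143.7]), array([403.1, 143.2])]
0 [array([304.1, 222.4]), array([303.6, 237.7]), array([303.2, 252.3])]
5 [array([304.8, 225.3]), array([304.3, 240.9]), array([303.8, 255.8])]
10 [array([305.5, 228.4]), array([305. , 244.2]), array([304.4, 259.5])]
15 [array([306.2, 231.5]), array([305.7, 247.7]), array([305.1, 263.3])]
20 [array([307. , 234.9]), array([306.4, 251.5]), array([305.9, 267.3])]
-0.05 [array([257.6, 192.1]), array([268.1, 193.3])]
-0.034 [array([263.8, 192.8]), array([274.3, 194. ])]
[[ 43  40  44  42  63 154 170 162 160 135  74  49  27 101  92  79  81  79
   78  78  80  69  60  60  73  80  82  81  83  81  81  88  94 144 144 122
  131 145 149 147]
 [ 82  83  84  83  75  67  51  34  29  32  36  40  51  55  71 127 143 144
  143 142 142 142 142 142 143 143 144 146 115  87  81  74  55 200 139 109
  140 149 147 147]
 [ 84  84  82  80  83  84  82  81  82  84  83  82 100 135 143 145 142 143
  144 142 142 142 142 143 144 143 145 144 145 145 150  88  73 155 125 124
  146 150 148 145]
 [128 144 146 148 148 144 148 101  78  80  78  86 135 146 143 142 143 143
  143 145 141 143 143 143 145 143 144 144 143 146 143 148 157 138 121 133
  145 149 150 148]
 [147 145 145 144 145 143 144 145 144 147 146 140 144 143 144 144 145 142
  144 144 144 143 143 144 142 143 144 142 145 146 116  73 204 140 111 140
  147 149 151 149]]
```

jog_arm --increments '[{"rot": [0,0,0],"slide": [4.6,3.9,0],"grip": 36},{"rot": [0,0,0],"slide": [10,8.4,0],"grip": 36},{"rot": [0,0,0],"slide": [16.1,13.5,0],"grip": 36},{"rot": [0,0,0],"slide": [22.2,18.6,0],"grip": 36},{"rot": [0,0,0],"slide": [27.6,23.1,0],"grip": 36},{"rot": [0,0,0],"slide": [31,26,0],"grip": 36},{"rot": [0,0,0],"slide": [32.2,27,0],"grip": 36},{"rot": [0,0,0],"slide": [32.2,27,0],"grip": 36}]'

```text
clock: 11.5
eef_pos: [0.5539, -0.0358, 0.0336]
orientation: [-0.269, 0.626, -0.328, 0.654]
force: [-0.4, -0.2, -0.3]
width: 0.036
```

Run:
```python
from h import *
st=stat();a=read_camera("wrist");jarfront(a,st)
```

```text
rel (np.float64(-0.0145), np.float64(-0.0004)) z 0.0336 F press 0.29 -0.42 -0.32 jaw in press -0.0 1.0 0.0 w 0.036 t 11.5 j [-0.87  0.79  0.63  1.83  0.24  0.95 -0.59]
row 193 cols 245 308 jar axis rel -0.007999999999999997 -0.0006
```

jog_arm --increments '[{"rot": [0,0,0],"slide": [-15.3,-12.9,0],"grip": 36},{"rot": [0,0,0],"slide": [-38.3,-32.2,0],"grip": 36},{"rot": [0,0,0],"slide": [-38.3,-32.2,0],"grip": 0},{"rot": [0,0,0],"slide": [-38.3,-32.2,0],"grip": 0},{"rot": [0,0,0],"slide": [-38.3,-32.2,0],"grip": 0},{"rot": [0,0,0],"slide": [-38.3,-32.2,0],"grip": 0},{"rot": [0,0,0],"slide": [-38.3,-32.2,0],"grip": 0}]'

```text
clock: 12.25
eef_pos: [0.5584, 0.0136, 0.0338]
orientation: [-0.268, 0.626, -0.329, 0.654]
force: [-1.0, 0.3, 0.6]
width: -0.0001
```

Run:
```python
from h import *
st=stat();a=read_camera("wrist");cv2.imwrite("pics/w7.png",a);jarfront(a,st);W=cam("wrist",st);print(proj(W,st["eef_pos"]))
print("noise",[monitor.get_state()["force"].round(2) for _ in range(3)])
```

```text
rel (np.float64(-0.0641), np.float64(-0.0005)) z 0.0338 F press -0.23 -1.0 0.58 jaw in press 0.0 1.0 0.0 w -0.0001 t 12.25 j [-0.91  0.81  0.61  1.77  0.21  1.02 -0.62]
row 228 cols 248 305 jar axis rel -0.0079 -0.0008
[276.8392147  237.69870346]
noise [array([-0.8 ,  0.49, -0.08]), array([-0.8 ,  0.49, -0.08]), array([-0.8 ,  0.49, -0.08])]
```

jog_arm --increments '[{"rot": [0,0,0],"slide": [7.9,9.2,0],"grip": 0},{"rot": [0,0,0],"slide": [11.7,12.4,0],"grip": 0},{"rot": [0,0,0],"slide": [14,14.4,0],"grip": 0},{"rot": [0,0,0],"slide": [17.1,16.9,0],"grip": 0},{"rot": [0,0,0],"slide": [19.4,18.8,0],"grip": 0},{"rot": [0,0,0],"slide": [21.7,20.8,0],"grip": 0},{"rot": [0,0,0],"slide": [21.7,20.8,0],"grip": 0}]'

```text
clock: 13.0
eef_pos: [0.5557, -0.0161, 0.0317]
orientation: [-0.268, 0.626, -0.328, 0.654]
force: [-0.3, -0.1, -0.5]
width: -0.0003
```

Run:
```python
from h import *
st=stat();a=read_camera("wrist");jarfront(a,st)
```

```text
rel (np.float64(-0.0343), np.float64(-0.0004)) z 0.0317 F press 0.15 -0.3 -0.49 jaw in press -0.0 1.0 0.0 w -0.0003 t 13.0 j [-0.89  0.8   0.62  1.81  0.23  0.97 -0.6 ]
row 211 cols 246 307 jar axis rel -0.008200000000000002 -0.0006
```

jog_arm --increments '[{"rot": [0,0,0],"slide": [2.3,1.9,0],"grip": 0},{"rot": [0,0,0],"slide": [4.6,3.9,0],"grip": 0},{"rot": [0,0,0],"slide": [6.9,5.8,0],"grip": 0},{"rot": [0,0,0],"slide": [9.2,7.7,0],"grip": 0},{"rot": [0,0,0],"slide": [11.5,9.6,0],"grip": 0},{"rot": [0,0,0],"slide": [11.5,9.6,0],"grip": 0}]'

```text
clock: 13.65
eef_pos: [0.5543, -0.0311, 0.0318]
orientation: [-0.268, 0.626, -0.328, 0.654]
force: [0.1, 0.1, -0.0]
width: -0.0003
```

Run:
```python
from h import *
st=stat();a=read_camera("wrist");jarfront(a,st);cv2.imwrite("pics/w8.png",a)
```

```text
rel (np.float64(-0.0192), np.float64(-0.0004)) z 0.0318 F press -0.11 0.06 -0.04 jaw in press -0.0 1.0 -0.0 w -0.0003 t 13.65 j [-0.87  0.8   0.63  1.83  0.24  0.95 -0.59]
row 201 cols 246 307 jar axis rel -0.006000000000000002 -0.0006
```

Run:
```python
from h import *
b=read_camera("side");t=read_camera("top");a=cv2.imread("pics/w8.png");cv2.imwrite("pics/side8.png",b);cv2.imwrite("pics/top8.png",t)
im=np.zeros((600,800,3),np.uint8);im[:300,:400]=cv2.resize(a[120:345,130:430],(400,300),interpolation=cv2.INTER_CUBIC);im[:300,400:]=cv2.resize(b[170:260,210:330],(400,300),interpolation=cv2.INTER_CUBIC)
im[300:,:400]=cv2.resize(t[140:230,220:340],(400,300),interpolation=cv2.INTER_CUBIC)
w4=cv2.imread("pics/w4raw.png");im[300:,400:]=cv2.resize(w4[180:405,130:430],(400,300),interpolation=cv2.INTER_CUBIC)
cv2.imwrite("pics/m8.png",im)
```

```text
(no output)
```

View pics/m8.png

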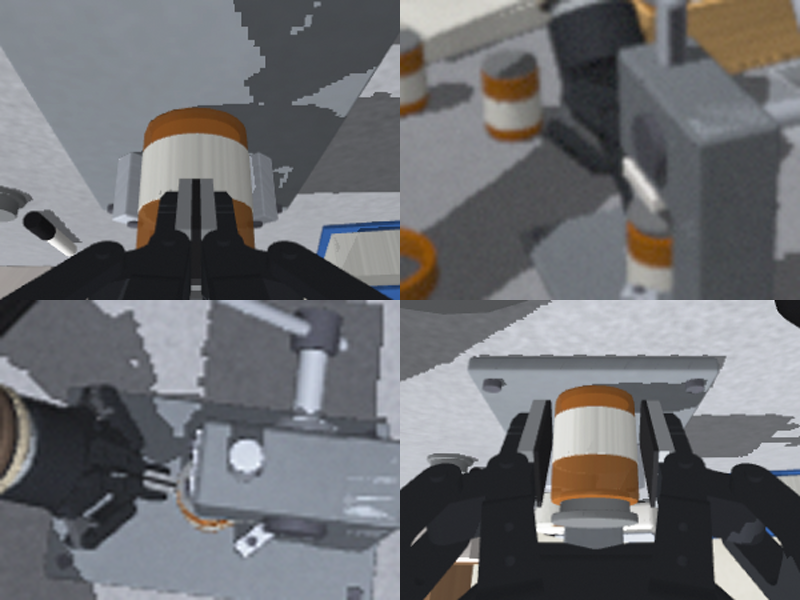

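The fingertips reach the glass high up, at wrist row 255, about 37 mm above the plate. I'll back off, go lower and push on from there.

jog_arm --increments '[{"rot": [0,0,0],"slide": [-4.6,-3.9,0],"grip": 0},{"rot": [0,0,0],"slide": [-9.1,1.5,0],"grip": 0},{"rot": [0,0,0],"slide": [-13.6,6.8,0],"grip": 0},{"rot": [0,0,0],"slide": [-11.3,8.8,0],"grip": 0},{"rot": [0,0,0],"slide": [-9,10.7,0],"grip": 0},{"rot": [0,0,0],"slide": [-6.7,12.6,0],"grip": 0},{"rot": [0,0,0],"slide": [-4.4,14.6,0],"grip": 0},{"rot": [0,0,0],"slide": [-4.4,14.6,0],"grip": 0}]'

```text
clock: 14.6
eef_pos: [0.5538, -0.0373, 0.018]
orientation: [-0.268, 0.626, -0.329, 0.654]
force: [-0.5, -0.1, 0.4]
width: 0.0001
```

Run:
```python
from h import *
st=stat();a=read_camera("wrist");jarfront(a,st)
```

```text
rel (np.float64(-0.013), np.float64(-0.0004)) z 0.018 F press 0.14 -0.54 0.43 jaw in press 0.0 1.0 0.0 w 0.0001 t 14.6 j [-0.86  0.82  0.62  1.84  0.23  0.92 -0.6 ]
row 219 cols 245 309 jar axis rel -0.0001999999999999988 -0.0002
```

jog_arm --increments '[{"rot": [0,0,0],"slide": [1.5,1.3,0],"grip": 0},{"rot": [0,0,0],"slide": [3.1,2.6,0],"grip": 0},{"rot": [0,0,0],"slide": [3.8,3.2,0],"grip": 0},{"rot": [0,0,0],"slide": [4.6,3.9,0],"grip": 0},{"rot": [0,0,0],"slide": [5.4,4.5,0],"grip": 0},{"rot": [0,0,0],"slide": [5.4,4.5,0],"grip": 0}]'

```text
clock: 15.25
eef_pos: [0.5532, -0.0437, 0.0177]
orientation: [-0.269, 0.626, -0.328, 0.654]
force: [-0.6, -0.7, 0.4]
width: 0.0003
```

Run:
```python
from h import *
st=stat();a=read_camera("wrist");jarfront(a,st)
```

```text
rel (np.float64(-0.0066), np.float64(-0.0004)) z 0.0177 F press 0.72 -0.53 0.42 jaw in press -0.001 1.0 0.0 w 0.0003 t 15.25 j [-0.86  0.82  0.63  1.84  0.24  0.91 -0.59]
row 220 cols 243 310 jar axis rel 0.007100000000000002 -0.0006
```

jog_arm --increments '[{"rot": [0,0,0],"slide": [0.4,0.3,0],"grip": 0},{"rot": [0,0,0],"slide": [0.8,0.6,0],"grip": 0},{"rot": [0,0,0],"slide": [1.1,1.0,0],"grip": 0},{"rot": [0,0,0],"slide": [1.5,1.3,0],"grip": 0},{"rot": [0,0,0],"slide": [1.5,1.3,0],"grip": 0}]'

```text
clock: 15.8
eef_pos: [0.553, -0.0456, 0.0177]
orientation: [-0.269, 0.626, -0.328, 0.654]
force: [0.2, -0.1, 0.2]
width: -0.0002
```

jog_arm --increments '[{"rot": [0,0,0],"slide": [0.4,0.3,0],"grip": 0},{"rot": [0,0,0],"slide": [0.8,0.6,0],"grip": 0},{"rot": [0,0,0],"slide": [0.8,0.6,0],"grip": 0}]'

```text
clock: 16.1
eef_pos: [0.5529, -0.0466, 0.0177]
orientation: [-0.269, 0.626, -0.328, 0.654]
force: [-0.6, 0.5, -0.3]
width: -0.0001
```

jog_arm --increments '[{"rot": [0,0,0],"slide": [0.4,0.3,0],"grip": 0},{"rot": [0,0,0],"slide": [0.8,0.6,0],"grip": 0},{"rot": [0,0,0],"slide": [0.8,0.6,0],"grip": 0}]'

```text
clock: 16.4
eef_pos: [0.5528, -0.0476, 0.0178]
orientation: [-0.269, 0.626, -0.328, 0.654]
force: [-0.6, 0.1, 1.1]
width: -0.0
```

jog_arm --increments '[{"rot": [0,0,0],"slide": [0.4,0.3,0],"grip": 0},{"rot": [0,0,0],"slide": [0.8,0.6,0],"grip": 0},{"rot": [0,0,0],"slide": [0.8,0.6,0],"grip": 0}]'

```text
clock: 16.7
eef_pos: [0.5527, -0.0486, 0.0178]
orientation: [-0.269, 0.626, -0.328, 0.654]
force: [-0.4, -0.3, -0.4]
width: -0.0001
```

Run:
```python
from h import *
st=stat();a=read_camera("wrist");jarfront(a,st);cv2.imwrite("pics/w9.png",a)
hsv=cv2.cvtColor(a,cv2.COLOR_BGR2HSV)
T=cam("top")
```

```text
rel (np.float64(-0.0017), np.float64(-0.0004)) z 0.0178 F press 0.37 -0.35 -0.37 jaw in press -0.001 1.0 -0.0 w -0.0001 t 16.7 j [-0.85  0.81  0.63  1.85  0.24  0.9  -0.59]
row 219 cols 244 309 jar axis rel 0.011 -0.0006
```

jog_arm --increments '[{"rot": [0,0,0],"slide": [0.4,0.3,0],"grip": 0},{"rot": [0,0,0],"slide": [0.8,0.6,0],"grip": 0},{"rot": [0,0,0],"slide": [0.8,0.6,0],"grip": 0}]'

```text
clock: 17.05
eef_pos: [0.5526, -0.0496, 0.0179]
orientation: [-0.269, 0.626, -0.328, 0.654]
force: [-0.4, -0.1, -0.6]
width: -0.0002
```

jog_arm --increments '[{"rot": [0,0,0],"slide": [0.4,0.3,0],"grip": 0},{"rot": [0,0,0],"slide": [0.8,0.6,0],"grip": 0},{"rot": [0,0,0],"slide": [0.8,0.6,0],"grip": 0}]'

```text
clock: 17.35
eef_pos: [0.5525, -0.0506, 0.0179]
orientation: [-0.269, 0.626, -0.328, 0.654]
force: [-0.5, 0.2, 0.4]
width: -0.0001
```

jog_arm --increments '[{"rot": [0,0,0],"slide": [0.4,0.3,0],"grip": 0},{"rot": [0,0,0],"slide": [0.8,0.6,0],"grip": 0},{"rot": [0,0,0],"slide": [0.8,0.6,0],"grip": 0}]'

```text
clock: 17.65
eef_pos: [0.5524, -0.0516, 0.018]
orientation: [-0.269, 0.626, -0.328, 0.654]
force: [-0.8, -0.6, -0.9]
width: 0.0002
```

Run:
```python
from h import *
st=stat();a=read_camera("wrist");jarfront(a,st);cv2.imwrite("pics/w10.png",a)
W=cam("wrist",st)
for X in(.010,.014,.018):
    print(X,[[proj(W,(*(O+(X+dx)*PX+s*dy*PY),z)).round(0) for dx,dy in((.0016,.0384),(.0115,.0483))] for s in(-1,1) for z in(.012,.052)])
g=cv2.cvtColor(a,cv2.COLOR_BGR2GRAY)
for c in(214,218,222,226,230,322,326,330,334,338):print(c,g[236:316:3,c])
for r in(262,274):print(r,"L",g[r,196:250:2],"R",g[r,304:356:2])
```

```text
rel (np.float64(0.0013), np.float64(-0.0004)) z 0.018 F press 0.71 -0.69 -0.91 jaw in press -0.001 1.0 -0.0 w 0.0002 t 17.65 j [-0.85  0.81  0.63  1.85  0.24  0.9  -0.59]
row 219 cols 244 309 jar axis rel 0.0142 -0.0006
0.01 [[array([223., 236.]), array([212., 242.])], [array([218., 292.]), array([206., 296.])], [array([331., 236.]), array([342., 242.])], [array([337., 292.]), array([349., 296.])]]
0.014 [[array([224., 239.]), array([213., 244.])], [array([219., 294.]), array([207., 298.])], [array([330., 239.]), array([341., 244.])], [array([336., 294.]), array([348., 298.])]]
0.018 [[array([225., 241.]), array([214., 246.])], [array([220., 296.]), array([208., 299.])], [array([330., 241.]), array([340., 246.])], [array([335., 295.]), array([347., 299.])]]
214 [138 138 126 154 154 154 155 156 154 153 155 153 153 154 157 156 158 158
 159 206 203 168  28  27  26  27  27]
218 [139 135 152 151 152 154 153 151 153 154 151 149 145 142 138 131 128 125
 120 186 204 156  70  28  28  27  27]
222 [139 128 127 126 125 117 114 114 114 111 113 112 112 114 115 114 114 115
 111 151 156  81 139  99 
[... 569 characters left out ...]
4 161  70  25  22]
334 [ 75  73 113 113 113 113 114 112 114 114 111 116 114 114 117 120 122 125
 124 120 111 160 119  27  27  27  26]
338 [ 75  73  78 113 111 111 113 112 112 111 112 112 112 115 114 114 116 114
 115 121 109 172  28  27  28  27  27]
262 L [139 138 137 138 138 138 139 154 156 153 153 154 127 111 111 111 112 113
 114 129 198 203 201 197 196 194 196] R [150 147 141 137 139 134 128 120 114 113 111 111 112 115 117 115 112 110
 114  72  71 132 129 114  72  72]
274 L [139 140 138 138 138 139 144 156 153 155 156 143 118 114 113 112 113 113
 113 181 201 202 202 196 195 194 187] R [ 34 147 143 138 139 135 131 123 114 114 114 113 114 115 124 115 114 115
 109 109  72  72  72  72  73  72]
```

jog_arm --increments '[{"rot": [0,0,0],"slide": [0.4,0.3,0],"grip": 0},{"rot": [0,0,0],"slide": [0.8,0.6,0],"grip": 0},{"rot": [0,0,0],"slide": [0.8,0.6,0],"grip": 0}]'

```text
clock: 18.0
eef_pos: [0.5524, -0.0519, 0.0179]
orientation: [-0.269, 0.626, -0.328, 0.654]
force: [-1.1, 3.5, 0.5]
width: -0.0001
```

jog_arm --increments '[{"rot": [0,0,0],"slide": [0.4,0.3,0],"grip": 0},{"rot": [0,0,0],"slide": [0.8,0.6,0],"grip": 0},{"rot": [0,0,0],"slide": [0.8,0.6,0],"grip": 0}]'

```text
clock: 18.3
eef_pos: [0.5523, -0.0524, 0.0178]
orientation: [-0.269, 0.626, -0.329, 0.654]
force: [-1.0, 6.2, 1.3]
width: -0.0002
```

jog_arm --increments '[{"rot": [0,0,0],"slide": [0.4,0.3,0],"grip": 0},{"rot": [0,0,0],"slide": [0.7,0.6,0],"grip": 0},{"rot": [0,0,0],"slide": [0.7,0.6,0],"grip": 0}]'

```text
clock: 18.6
eef_pos: [0.5525, -0.0525, 0.0177]
orientation: [-0.27, 0.626, -0.329, 0.654]
force: [-2.8, 8.1, 2.4]
width: -0.0001
```

jog_arm --increments '[{"rot": [0,0,0],"slide": [0,0,-0.4],"grip": 0},{"rot": [0,0,0],"slide": [0,0,-0.8],"grip": 0},{"rot": [0,0,0],"slide": [0.1,0.1,-0.8],"grip": 0}]'

```text
clock: 18.9
eef_pos: [0.5524, -0.0525, 0.0177]
orientation: [-0.27, 0.626, -0.328, 0.654]
force: [-0.8, 7.6, 1.1]
width: 0.0001
```

jog_arm --increments '[{"rot": [0,0,0],"slide": [0.2,0.1,-0.2],"grip": 0},{"rot": [0,0,0],"slide": [0.3,0.3,-0.3],"grip": 0},{"rot": [0,0,0],"slide": [0.3,0.3,-0.3],"grip": 0},{"rot": [0,0,0],"slide": [0.3,0.3,-0.3],"grip": 0},{"rot": [0,0,0],"slide": [0.3,0.3,-0.3],"grip": 0},{"rot": [0,0,0],"slide": [0.3,0.3,-0.3],"grip": 0},{"rot": [0,0,0],"slide": [0.3,0.3,-0.3],"grip": 0},{"rot": [0,0,0],"slide": [0.3,0.3,-0.3],"grip": 0}]'

```text
clock: 19.7
eef_pos: [0.5524, -0.0525, 0.0177]
orientation: [-0.271, 0.626, -0.328, 0.654]
force: [0.4, 8.0, 1.4]
width: -0.0001
```

jog_arm --increments '[{"rot": [0,0,0],"slide": [0,0,0],"grip": 0},{"rot": [0,0,0],"slide": [0,0,0],"grip": 0},{"rot": [0,0,0],"slide": [0,0,0],"grip": 0}]'

```text
clock: 20.0
eef_pos: [0.5524, -0.0525, 0.0177]
orientation: [-0.271, 0.626, -0.328, 0.654]
force: [1.4, 7.9, 2.5]
width: 0.0002
```

jog_arm --increments '[{"rot": [0,0,0],"slide": [0.2,0.1,0],"grip": 0},{"rot": [0,0,0],"slide": [0.3,0.3,0],"grip": 0},{"rot": [0,0,0],"slide": [0.3,0.3,0],"grip": 0},{"rot": [0,0,0],"slide": [0.3,0.3,0],"grip": 0},{"rot": [0,0,0],"slide": [0.3,0.3,0],"grip": 0},{"rot": [0,0,0],"slide": [0.3,0.3,0],"grip": 0},{"rot": [0,0,0],"slide": [0.3,0.3,0],"grip": 0},{"rot": [0,0,0],"slide": [0.3,0.3,0],"grip": 0}]'

```text
clock: 20.8
eef_pos: [0.5525, -0.0526, 0.0176]
orientation: [-0.271, 0.626, -0.328, 0.654]
force: [0.1, 8.9, 3.2]
width: 0.0
```

Run:
```python
from h import *
st=stat();a=read_camera("wrist");jarfront(a,st)
```

```text
rel (np.float64(0.0023), np.float64(-0.0002)) z 0.0176 F press -8.92 -0.71 3.18 jaw in press -0.004 1.0 0.002 w 0.0 t 20.8 j [-0.85  0.81  0.63  1.86  0.24  0.89 -0.59]
row 219 cols 244 308 jar axis rel 0.0146 -0.0008
```

jog_arm --increments '[{"rot": [0,0,0],"slide": [-2.3,-1.9,0],"grip": 0},{"rot": [0,0,0],"slide": [-7.7,-6.4,0],"grip": 0},{"rot": [0,0,0],"slide": [-23,-19.3,0],"grip": 0},{"rot": [0,0,0],"slide": [-46,-38.6,0],"grip": 0},{"rot": [0,0,0],"slide": [-69,-57.9,0],"grip": 0},{"rot": [0,0,8],"slide": [-40,-92.4,0],"grip": 0},{"rot": [0,0,16],"slide": [-11,-126.8,0],"grip": 0},{"rot": [0,0,24],"slide": [17.8,-161.3,0],"grip": 0}]'

```text
clock: 21.65
eef_pos: [0.5598, 0.036, 0.1529]
orientation: [-0.4, 0.545, -0.451, 0.582]
force: [1.5, 0.3, 0.1]
width: 0.0001
```

Run:
```python
from h import *
st=stat()
q=st["orientation"];M=R.from_quat(np.r_[q[1:],q[0]]).as_matrix();print("tilt",np.degrees(np.arcsin(M[:2,1]@PX)))
for t in((.661,-.011,.40),):print((M.T@(np.array(t)-st["eef_pos"])*1000).round(1))
D=np.c_[np.r_[PX,0],[0,0,-1],np.r_[PY,0]];print("rot to vertical",np.degrees(R.from_matrix(M.T@D).as_rotvec()).round(2))
```

```text
rel (np.float64(-0.0866), np.float64(-0.0012)) z 0.1529 F press -0.4 1.5 0.13 jaw in press -0.004 1.0 -0.002 w 0.0001 t 21.65 j [-0.73  0.43  0.54  1.78  0.05  1.07 -0.34]
tilt 15.946349976741509
[ 104.2 -227.4  104.5]
rot to vertical [ 0.08  0.26 15.95]
```

jog_arm --increments '[{"rot": [0,0,8],"slide": [12,-43,0],"grip": 0},{"rot": [0,0,16],"slide": [25,-87,0],"grip": 0},{"rot": [0,0,16],"slide": [38,-131,0],"grip": 0},{"rot": [0,0,16],"slide": [51,-178,0],"grip": 0},{"rot": [0,0,16],"slide": [66,-225,5],"grip": 0},{"rot": [0,0,16],"slide": [79,-232,40],"grip": 0},{"rot": [0,0,16],"slide": [92,-230,75],"grip": 0},{"rot": [0,0,16],"slide": [104,-227,104.5],"grip": 0}]'

```text
clock: 22.45
eef_pos: [0.6614, -0.0114, 0.4007]
orientation: [0.477, -0.477, 0.522, -0.522]
force: [0.4, 0.4, 0.4]
width: 0.0001
```

Run:
```python
from h import *
st=stat();a=read_camera("wrist");b=read_camera("side");t=read_camera("top");cv2.imwrite("pics/w11.png",a);cv2.imwrite("pics/side11.png",b)
q=st["orientation"];M=R.from_quat(np.r_[q[1:],q[0]]).as_matrix()
D=np.c_[np.r_[PX,0],[0,0,-1],np.r_[PY,0]];print("rot to vertical",np.degrees(R.from_matrix(M.T@D).as_rotvec()).round(2))
W=cam("wrist",st);k=np.array([.661,-.011,.318]);print("pred knob",proj(W,k),"tcp",proj(W,st["eef_pos"]))
g=cv2.cvtColor(a,cv2.COLOR_BGR2GRAY)
S=cam("side");print("tcp in side",proj(S,st["eef_pos"]),"knob",proj(S,k),"jar seat lid",proj(S,(*(O+.0135*PX),.094)))
# dark vertical profile in side view above knob
u=int(proj(S,k)[0]);gs=cv2.cvtColor(b,cv2.COLOR_BGR2GRAY)
for du in(-4,0,4,8):print(u+du,gs[60:160:2,u+du])
```

```text
rel (np.float64(-0.0489), np.float64(0.1043)) z 0.4007 F press -0.4 0.41 0.36 jaw in press -0.003 1.0 0.001 w 0.0001 t 22.45 j [-0.4   0.43  0.57  1.17 -0.23  1.61  0.03]
rot to vertical [-0.03  0.19 -0.05]
pred knob [276.11102403 199.69889661] tcp [276.6051461 236.6711431]
tcp in side [321.85743242 104.07766765] knob [320.47253141 137.81007963] jar seat lid [292.02241103 237.1020709 ]
316 [ 69  36  27  35  32  87  97  98  96  93  97  96  99  97  96  96  97  96
  96  97  96  99  98 103 100  97  96  98  97  97  96  95  99  96  96  98
  89  34  23  25  29  69 128 128 113 109 110 106  86  75]
320 [ 28  24  32  37  32  34  30  30  30  26  36  26  28  71  92  97  96  97
  94  94  95  96  97  99  99  98 100  96  97  98  95  96  96  98  97  90
  32  25  33  20  25  24  91 114 128 116 111 102  76  93]
324 [ 32  31  30  32  30  32  75  78  79  84  82  83  90  90  85  95  95  93
  94  95  96  97  98 100 100  99 100  98 101  96  98  98  97  97  99  98
  68  18  16  22  18  55  96 103 104 113 166 162 153 143]
328 [ 32  30  24  26  28  36  85  89  91  87  89  91  92  91  79  98  94  96
  95  94  95  98  97  95  95  99  98  98  99  99  97  98  97  97  95  98
  95  97  96  74  72  70  68  69 108 167 131 131 122 133]
```

jog_arm --increments '[{"rot": [0,0,0],"slide": [0,30,0],"grip": 0},{"rot": [0,0,0],"slide": [0,55,0],"grip": 0},{"rot": [0,0,0],"slide": [0,62,0],"grip": 0},{"rot": [0,0,0],"slide": [0,66,0],"grip": 0},{"rot": [0,0,0],"slide": [0,69,0],"grip": 0},{"rot": [0,0,0],"slide": [0,72,0],"grip": 0},{"rot": [0,0,0],"slide": [0,72,0],"grip": 0}]'

```text
clock: 23.3
eef_pos: [0.6601, -0.0125, 0.3284]
orientation: [-0.476, 0.476, -0.523, 0.523]
force: [-0.2, 0.3, -0.3]
width: 0.0002
```

jog_arm --increments '[{"rot": [0,0,0],"slide": [0,3,0],"grip": 0},{"rot": [0,0,0],"slide": [0,6,0],"grip": 0},{"rot": [0,0,0],"slide": [0,9,0],"grip": 0},{"rot": [0,0,0],"slide": [0,9,0],"grip": 0}]'

```text
clock: 23.7
eef_pos: [0.6597, -0.0125, 0.3182]
orientation: [0.476, -0.476, 0.523, -0.523]
force: [-1.0, 0.4, 0.1]
width: 0.0002
```

Run:
```python
from h import *
st=stat();b=read_camera("side");a=read_camera("wrist");cv2.imwrite("pics/side12.png",b);cv2.imwrite("pics/w12.png",a)
gs=cv2.cvtColor(b,cv2.COLOR_BGR2GRAY)
def asc(g,r0,r1,c0,c1,s=1):
    for r in range(r0,r1,s):print(r,"".join("#" if v<45 else "+" if v<75 else "-" if v<92 else "." for v in g[r,c0:c1:s]))
asc(gs,96,150,296,346)
S=cam("side");print("tcp",proj(S,st["eef_pos"]))
```

```text
rel (np.float64(-0.0476), np.float64(0.1028)) z 0.3182 F press -0.32 -0.99 0.13 jaw in press -0.001 1.0 -0.001 w 0.0002 t 23.7 j [-0.42  0.44  0.56  1.34 -0.23  1.43  0.04]
96 ......-+#######+--#########################+......
97 .......-########+-+########################.......
98 ........+########++#######################+.......
99 ........-+###############################+........
100 .........-+##############################.........
101 ..........-+############################+.........
102 ...........+###########################+..........
103 ...........-++#####################++++-..........
104 .............-++##################++-.............
105 ...............-+#+##############+-...............
106 ................--++#############-................
107 ...................+#####++#+++#+-................
108 ...................+####++-++--++.................
109 ...................+####+-.++--++.................
110 ...................+####+-.++--++-................
111 ...................+####+-.++-++-.................
112 ...................+####+-.++--+-..............
[... 1370 characters left out ...]
........
138 ..................+############+-+++---...........
139 ..................-############++++-+---..........
140 .......--..........+##########+++++++--...........
141 ....---++-.........-+#########+++++++-----........
142 ----------..........+#####++++++++++++--..-.......
143 ------...............-++++-.-++++++++-------......
144 ---+-........................-+++++++--------.....
145 ----.........................-+++++++---------....
146 -----........................-++++--------------..
147 ....-..........---............----......---------.
148 .....--.--..----++-.......................-.-.----
149 .....--------------...........................----
tcp [320.36081367 138.00891624]
```

jog_arm --increments '[{"rot": [0,0,0],"slide": [0,4,1],"grip": 0},{"rot": [0,0,0],"slide": [0,8,1],"grip": 0},{"rot": [0,0,0],"slide": [0,12,1],"grip": 0},{"rot": [0,0,0],"slide": [0,16,1],"grip": 0},{"rot": [0,0,0],"slide": [0,20,1],"grip": 0},{"rot": [0,0,0],"slide": [0,20,1],"grip": 0}]'

```text
clock: 24.4
eef_pos: [0.6607, -0.0126, 0.2981]
orientation: [0.476, -0.476, 0.523, -0.522]
force: [-0.0, -0.1, 0.2]
width: 0.0001
```

```bash
cat >> h.py <<'E'
def knob():
    b=read_camera("side");t=read_camera("top");return b,t
def asc(g,r0,r1,c0,c1,s=1):
    for r in range(r0,r1,s):print(r,"".join("#" if v<45 else "+" if v<75 else "-" if v<92 else "." for v in g[r,c0:c1:s]))
E
python3 - <<'E'
from h import *
st=stat();b=read_camera("side");asc(cv2.cvtColor(b,cv2.COLOR_BGR2GRAY),120,160,296,346)
E
```

```text
rel (np.float64(-0.0477), np.float64(0.1037)) z 0.2981 F press 0.11 -0.03 0.2 jaw in press -0.001 1.0 -0.001 w 0.0001 t 24.4 j [-0.42  0.44  0.55  1.37 -0.23  1.39  0.04]
120 ...................+####+-.++--+-.................
121 ...................+####+-.++-++--................
122 ...................+####+-.++-++-.................
123 ...................+####+-.++-++--................
124 ...................+####+-.++-++-.................
125 ...................+####+-.++-++-.................
126 ...................+####+-.+--++-.................
127 ...................-+###+-.+-.++-.................
128 ....................-+##+-.+-.--..................
129 .....................-+++..+-.....................
130 ......................-----++.....................
131 .....................--++-++--....................
132 ....................-++####++-....................
133 ...................-+########+-...................
134 ...................+##########-...................
135 ..................-+##########+-..................
136 ..................+############-.............
[... 570 characters left out ...]
.....--+.............---.......----.---.
148 .....-..--..----++-.......................---.----
149 .....-------------..........................--.---
150 -....-------+---...............................---
151 -....---------....................................
152 -.....------+-....................................
153 .........-----....................................
154 .............-...........--.......................
155 ......................-----.......................
156 ..............---..-----+--.......................
157 .........-....--------++-.........................
158 ......----....-------+--..........................
159 ..-----+--....-------++-..........................
```

jog_arm --increments '[{"rot": [0,0,0],"slide": [-10,10.5,1],"grip": 0},{"rot": [0,0,0],"slide": [-20,21,1],"grip": 0},{"rot": [0,0,0],"slide": [-28,32,1],"grip": 0},{"rot": [0,0,0],"slide": [-36,44,1],"grip": 0},{"rot": [0,0,0],"slide": [-42,56,1],"grip": 0},{"rot": [0,0,0],"slide": [-47.5,69,1],"grip": 0},{"rot": [0,0,0],"slide": [-47.5,69,1],"grip": 0}]'

```text
clock: 25.15
eef_pos: [0.665, 0.0352, 0.2269]
orientation: [0.475, -0.478, 0.523, -0.522]
force: [-1.0, 0.4, 0.3]
width: 0.0002
```

Run:
```python
from h import *
st=stat();b=read_camera("side");S=cam("side")
ph=np.radians(20);k=O+(.054-.16*np.cos(ph))*PX+.1045*PY;p=proj(S,(*k,.195+.16*np.sin(ph)));print("expect knob",p)
c,r=int(p[0]),int(p[1]);asc(cv2.cvtColor(b,cv2.COLOR_BGR2GRAY),r-24,r+16,c-26,c+26)
```

```text
rel (np.float64(-0.0957), np.float64(0.1036)) z 0.2269 F press -0.27 -1.01 0.3 jaw in press -0.001 1.0 -0.004 w 0.0002 t 25.15 j [-0.47  0.49  0.53  1.46 -0.25  1.26 -0.01]
expect knob [311.48656807 156.58298808]
132 .............+##########################+-..........
133 ..............+########################++-..........
134 ..............-++##################++++--...........
135 ................++################++-...............
136 .................-+###############-.................
137 ...................--+########++#+-..........----...
138 .....................-####++++++++......-----+----..
139 .....................-+###+-++-+++-----+-++-++++--..
140 ...................-.+####-.++--++++--++-+++++++--.-
141 ......--......-.--++-+####-.++-+++-+-+++++++++++---.
142 ......---....--------+####-.-+-++..-+-++++++++++----
143 ..--...-------+--....+####+.++-++...-+++++++++++----
144 --+-...---------.....+####-.-+-++....-++++++++++----
145 --+-....------+-.....+####-.++-++......+++++++++----
146 -..........-----.....+###+-.++-++.......--+++-------
147 ...............-.....+###+-.
[... 692 characters left out ...]
................
160 .......----.----+++---+####-...----.................
161 .--....-------++--....-++++-....---.................
162 -+-.....----+---.........---......--................
163 ++-.....--------.............-....---...--..........
164 --........------...................--...............
165 ...............-....................................
166 ....................................................
167 .................-..-...............................
168 .................-..................................
169 ....................................................
170 .........-..........................................
171 ....................................................
```

jog_arm --increments '[{"rot": [0,0,0],"slide": [-4,13,0],"grip": 0},{"rot": [0,0,0],"slide": [-7,27,0],"grip": 0},{"rot": [0,0,0],"slide": [-9,41,0],"grip": 0},{"rot": [0,0,0],"slide": [-10,55,0],"grip": 0},{"rot": [0,0,0],"slide": [-9,69,0],"grip": 0},{"rot": [0,0,0],"slide": [-7,82,0],"grip": 0},{"rot": [0,0,0],"slide": [-6,90,0],"grip": 0},{"rot": [0,0,0],"slide": [-6,90,0],"grip": 0}]'

```text
clock: 26.0
eef_pos: [0.6661, 0.0397, 0.1383]
orientation: [0.475, -0.477, 0.523, -0.523]
force: [-1.6, 0.4, 0.4]
width: -0.0002
```

Run:
```python
from h import *
st=stat();b=read_camera("side");S=cam("side");cv2.imwrite("pics/side13.png",b)
ph=np.radians(-12.5);k=O+(.054-.16*np.cos(ph))*PX+.1045*PY;p=proj(S,(*k,.195+.16*np.sin(ph)));print("expect knob",p)
```

```text
rel (np.float64(-0.1003), np.float64(0.1042)) z 0.1383 F press -0.25 -1.6 0.41 jaw in press 0.0 1.0 -0.002 w -0.0002 t 26.0 j [-0.46  0.56  0.5   1.57 -0.29  1.09  0.01]
expect knob [309.84283666 185.84639454]
```

Run:
```python
from h import *
b=cv2.imread("pics/side13.png");asc(cv2.cvtColor(b,cv2.COLOR_BGR2GRAY),166,202,278,340)
st=monitor.get_state();print(st["joint_torque"].round(2),st["wrist_torque"].round(2))
a=cv2.cvtColor(cv2.imread("pics/side11.png"),cv2.COLOR_BGR2GRAY);b=cv2.cvtColor(b,cv2.COLOR_BGR2GRAY)
print("ram rod col 291: before",a[150:200:2,291],"now",b[150:200:2,291])
```

```text
166 .---..................-+###############+......................
167 ..--...................+###############-......................
168 .......................-++++########+#+-......................
169 ...........................-####+++++++.......................
170 ...........................-####+-+--++.......................
171 ...........................+###+-.+--++.......................
172 ...........................+###+-.++-++.......................
173 ...........................+###+-.+--++.......................
174 ...........................+###+-.+--++.......................
175 ...........................+###+-.+--++.......................
176 ...........................+###+-.+--++.......................
177 ...........................+###+-.+--+-.......................
178 ...........................-+##+-.+---........................
179 ............................-+#+-.+-..........................
180 ............................-+++--+-..........................
181 ...........................++#++--++..........................
182 ........................
[... 942 characters left out ...]
..........................--------
197 ......................................................--------
198 -.......................................................------
199 -.-......................................................-----
200 ..........................................................----
201 .-........................................................--+-
[ 7.000e-02 -6.239e+01  9.180e+00 -2.746e+01 -4.000e-02 -3.900e-01
  3.000e-02] [0.01 0.2  0.01]
ram rod col 291: before [104  79  78  86  96 112 120 114 144 165 147  99  67  69  63  66  67  71
  73  72 104 113 116 114 111] now [ 90  51  34  45  91 116 122 117 113 116 105 132 107 106 135 170 162 123
  78  75 106 117 115 117 112]
```

jog_arm --increments '[{"rot": [0,0,0],"slide": [1.5,6,0],"grip": 0},{"rot": [0,0,0],"slide": [3,12,0],"grip": 0},{"rot": [0,0,0],"slide": [5,17.5,0],"grip": 0},{"rot": [0,0,0],"slide": [7,23,0],"grip": 0},{"rot": [0,0,0],"slide": [9,28,0],"grip": 0},{"rot": [0,0,0],"slide": [11,33,0],"grip": 0},{"rot": [0,0,0],"slide": [13,37,0],"grip": 0},{"rot": [0,0,0],"slide": [15,40,0],"grip": 0}]'

```text
clock: 26.85
eef_pos: [0.6655, 0.0255, 0.0995]
orientation: [0.476, -0.476, 0.523, -0.523]
force: [0.5, 2.9, 3.2]
width: -0.0001
```

jog_arm --increments '[{"rot": [0,0,0],"slide": [1,2,0],"grip": 0},{"rot": [0,0,0],"slide": [2,4,0],"grip": 0},{"rot": [0,0,0],"slide": [3,6,0],"grip": 0},{"rot": [0,0,0],"slide": [3,6,0],"grip": 0}]'

```text
clock: 27.25
eef_pos: [0.6651, 0.0223, 0.0936]
orientation: [0.476, -0.476, 0.523, -0.523]
force: [0.3, 1.9, 2.8]
width: -0.0
```

jog_arm --increments '[{"rot": [0,0,0],"slide": [0.5,1,0],"grip": 0},{"rot": [0,0,0],"slide": [1,2,0],"grip": 0},{"rot": [0,0,0],"slide": [1,3,0],"grip": 0},{"rot": [0,0,0],"slide": [1,3,0],"grip": 0}]'

```text
clock: 27.65
eef_pos: [0.665, 0.0211, 0.0908]
orientation: [-0.476, 0.476, -0.523, 0.523]
force: [-0.9, 0.1, 3.7]
width: -0.0001
```

jog_arm --increments '[{"rot": [0,0,0],"slide": [0,1,0],"grip": 0},{"rot": [0,0,0],"slide": [0,2,0],"grip": 0},{"rot": [0,0,0],"slide": [0,2,0],"grip": 0}]'

```text
clock: 27.95
eef_pos: [0.6651, 0.0207, 0.0896]
orientation: [-0.476, 0.476, -0.523, 0.523]
force: [-3.8, -0.7, 9.5]
width: -0.0001
```

jog_arm --increments '[{"rot": [0,0,0],"slide": [0,1,0],"grip": 0},{"rot": [0,0,0],"slide": [0,2,0],"grip": 0},{"rot": [0,0,0],"slide": [0,2,0],"grip": 0},{"rot": [0,0,0],"slide": [0,2,0],"grip": 0}]'

```text
clock: 28.35
eef_pos: [0.6651, 0.0202, 0.0885]
orientation: [-0.476, 0.476, -0.523, 0.523]
force: [-5.8, -1.0, 14.9]
width: 0.0001
```

Run:
```python
from h import *
st=stat();b=read_camera("side");t=read_camera("top");cv2.imwrite("pics/side14.png",b)
S=cam("side")
for ph in(-28,-31,-31.4):
    r=np.radians(ph);k=O+(.054-.16*np.cos(r))*PX+.1045*PY;print(ph,proj(S,(*k,.195+.16*np.sin(r))).round(1))
asc(cv2.cvtColor(b,cv2.COLOR_BGR2GRAY),190,214,290,340)
asc(cv2.cvtColor(b,cv2.COLOR_BGR2GRAY),160,190,280,306)
```

```text
rel (np.float64(-0.0807), np.float64(0.1051)) z 0.0885 F press 1.57 -5.72 14.92 jaw in press 0.0 1.0 0.0 w 0.0001 t 28.35 j [-0.42  0.61  0.48  1.62 -0.32  0.99  0.06]
-28 [311.9 201.1]
-31 [312.5 204.1]
-31.4 [312.6 204.5]
190 ..................+###+--+-.+-....................
191 ..................+###+-.+--+-....................
192 ..................-+##+-.+--+-....................
193 ...................-+#+-.+--+.....................
194 ....................-++-.+--+....................-
195 .....................-+-.+--+...............------
196 ......................--.+--+.............--------
197 .........................+---.............--------
198 .........................--..................----.
199 .............................................----.
200 ..............................................---.
201 ..............................................--+.
202 ..............................................-+++
203 ..............................................-+++
204 .............................................--+++
205 ............................................--+
[... 673 characters left out ...]
...........-+#####
168 ...................++#####
169 ................--+++#####
170 .............--+++++++####
171 ...........-+++++++++++###
172 ...........-+#++++++++++##
173 ............+++++++++-.-+#
174 ...........-+++###++++..-+
175 ............-+#####+++-..-
176 .............-+#####++....
177 ..............-+#####+....
178 ...............++####+-...
179 ................-+####+-..
180 .................++####+-.
181 ..................++####+-
182 ...................+#####+
183 ....................+#####
184 .....................+####
185 ......................+###
186 ................-......+##
187 ...............---......++
188 ..............---........+
189 ..............-...........
```

jog_arm --increments '[{"rot": [0,0,0],"slide": [0,-4,0],"grip": 0},{"rot": [0,0,0],"slide": [-4,-12,0],"grip": 0},{"rot": [0,0,0],"slide": [-11,-27,0],"grip": 0},{"rot": [0,0,0],"slide": [-17,-43,0],"grip": 0},{"rot": [0,0,0],"slide": [-21,-60,0],"grip": 0},{"rot": [0,0,0],"slide": [-23,-80,0],"grip": 0},{"rot": [0,0,0],"slide": [-22,-100,0],"grip": 0},{"rot": [0,0,0],"slide": [-18,-121,0],"grip": 0}]'

```text
clock: 29.25
eef_pos: [0.6667, 0.0408, 0.2091]
orientation: [0.476, -0.477, 0.523, -0.522]
force: [-0.4, 0.1, 0.8]
width: 0.0002
```

jog_arm --increments '[{"rot": [0,0,0],"slide": [5,-18,0],"grip": 0},{"rot": [0,0,0],"slide": [15,-37,0],"grip": 0},{"rot": [0,0,0],"slide": [27,-55,0],"grip": 0},{"rot": [0,0,0],"slide": [40,-73,0],"grip": 0},{"rot": [0,0,0],"slide": [52,-88,0],"grip": 0},{"rot": [0,0,0],"slide": [52,-115,0],"grip": 0},{"rot": [0,0,0],"slide": [52,-150,0],"grip": 0},{"rot": [0,0,0],"slide": [52,-180,0],"grip": 0}]'

```text
clock: 30.05
eef_pos: [0.6617, -0.0123, 0.39]
orientation: [-0.476, 0.476, -0.523, 0.523]
force: [0.9, -0.2, -0.2]
width: 0.0
```

Run:
```python
from h import *
st=stat();b=read_camera("side");cv2.imwrite("pics/side15.png",b);S=cam("side")
print("rest knob expected row",proj(S,(.661,-.011,.318)))
asc(cv2.cvtColor(b,cv2.COLOR_BGR2GRAY),126,148,300,340)
seat=O+.0135*PX
for z in(.282,.24):print("ram top",z,proj(S,(*seat,z)).round(1))
for n in("11","14","15"):
    g=cv2.cvtColor(cv2.imread(f"pics/side{n}.png"),cv2.COLOR_BGR2GRAY);print(n,g[160:200:2,288],g[160:200:2,292])
```

```text
rel (np.float64(-0.048), np.float64(0.1048)) z 0.39 F press 0.07 0.94 -0.22 jaw in press -0.0 1.0 0.0 w 0.0 t 30.05 j [-0.41  0.43  0.57  1.19 -0.23  1.58  0.03]
rest knob expected row [320.47253141 137.81007963]
126 ........................................
127 ........................................
128 ........................................
129 ........................................
130 ......................-.................
131 ..................--+++-................
132 ................-++####++-..............
133 ...............-+########+-.............
134 ..............-+##########-.............
135 ..............-###########+-............
136 ..............+############--...........
137 ..............+############-.-----......
138 ..............+############+++-++--.....
139 ..............-############++++++--.....
140 ...--..........+###########++++++----...
141 ---++-.........+##########++++++++--.-..
142 ------..........+#####++++++++++++-----.
143 +-...............-++++-.--++++++++------
144 -...................-....-+++++++-------
145 .........................-+++++++-------
146 -........................-++++----------
147 -..........--+............----......----
ram top 0.282 [291.7 169.2]
ram top 0.24 [291.8 185.6]
11 [148 141 121 131 163 147 135 137 137 138 134 134 137 137 131 116 112 114
 112 113] [ 88  88 106 145 165 137  87  53  54  53  54  55  55  56  59 107 116 111
 115 112]
14 [152 146 124 111 112 106 130 127 105 111 112 118 165 155 137 120 117 117
 116 123] [ 93  93 107 113 112 100  49  63 106 106 108 140 168 155 109 114 117 118
 113 116]
15 [149 142 119 130 165 143 139 140 139 138 134 136 135 132 132 116 114 112
 112 118] [ 87  92 104 143 164 133  90  51  53  51  53  57  55  55  57 108 114 112
 112 114]
```

Run:
```python
from h import *
S=cam("side");T=cam("top")
seat=O+.0135*PX;print([proj(S,(*seat,z)).round(1) for z in(.012,.082,.087,.094)])
A=cv2.imread("pics/side11.png").astype(int);B=cv2.imread("pics/side15.png").astype(int)
D=np.abs(A-B).max(2);ys,xs=np.where(D[200:260,265:320]>40);print("changed",len(ys),(ys.min()+200,ys.max()+200,xs.min()+265,xs.max()+265) if len(ys) else None)
for n,I in(("before",A),("after",B)):
    for c in(284,287,290):
        print(n,c,[tuple(I[r,c,[0,2]]) for r in range(226,254,2)])
# bystanders: top view, before vs now
b=read_camera("top");cv2.imwrite("pics/top15.png",b);a=cv2.imread("pics/top0.png")
for nm,(c,r) in dict(A=(166,194),B=(125,224),red1=(171,282),red2=(145,266),tape=(231,268),stapler=(216,145),lid=(325,268),marker=(365,265),labels=(428,236)).items():
    d=np.abs(a[r-18:r+18,c-18:c+18].astype(int)-b[r-18:r+18,c-18:c+18]).max(2);print(nm,(d>60).sum(),end="; ")
# shadow-independent: saturation of A/B jars and hue
```

```text
[array([292.1, 262.7]), array([292., 241.]), array([292. , 239.4]), array([292. , 237.1])]
changed 17 (np.int64(242), np.int64(246), np.int64(282), np.int64(290))
before 284 [(np.int64(214), np.int64(218)), (np.int64(203), np.int64(208)), (np.int64(170), np.int64(173)), (np.int64(135), np.int64(133)), (np.int64(112), np.int64(107)), (np.int64(118), np.int64(115)), (np.int64(114), np.int64(111)), (np.int64(115), np.int64(109)), (np.int64(96), np.int64(99)), (np.int64(38), np.int64(117)), (np.int64(23), np.int64(129)), (np.int64(21), np.int64(119)), (np.int64(14), np.int64(118)), (np.int64(54), np.int64(125))]
before 287 [(np.int64(88), np.int64(80)), (np.int64(124), np.int64(126)), (np.int64(140), np.int64(144)), (np.int64(129), np.int64(132)), (np.int64(94), np.int64(93)), (np.int64(111), np.int64(106)), (np.int64(114), np.int64(110)), (np.int64(113), np.int64(108)), (np.int64(114), np.int64(110)), (np.int64(83), np.int64(85)), (np.int64(28), np.int64(132)), (np.int64(19), np.int64(117)), (np.int64(21), np.int64(119)), (np.int64(23), np.int64(118))]
before 290 [(np.int64(96), np.int6
[... 1131 characters left out ...]
09), np.int64(108)), (np.int64(116), np.int64(111)), (np.int64(75), np.int64(112)), (np.int64(17), np.int64(114)), (np.int64(21), np.int64(117)), (np.int64(16), np.int64(115))]
after 290 [(np.int64(95), np.int64(86)), (np.int64(96), np.int64(88)), (np.int64(98), np.int64(89)), (np.int64(90), np.int64(85)), (np.int64(71), np.int64(65)), (np.int64(75), np.int64(72)), (np.int64(112), np.int64(107)), (np.int64(111), np.int64(106)), (np.int64(114), np.int64(109)), (np.int64(114), np.int64(110)), (np.int64(81), np.int64(96)), (np.int64(29), np.int64(110)), (np.int64(22), np.int64(109)), (np.int64(26), np.int64(108))]
A 771; B 296; red1 267; red2 0; tape 417; stapler 643; lid 0; marker 0; labels 0;
```

Run:
```python
from h import *
from cell import order
def cen(f,box,lo,hi):
    m=cv2.inRange(cv2.cvtColor(cv2.imread(f),cv2.COLOR_BGR2HSV),lo,hi);x0,x1,y0,y1=box
    ys,xs=np.where(m[y0:y1,x0:x1]);return (xs.mean()+x0).round(1),(ys.mean()+y0).round(1),len(xs)
am=((5,110,40),(22,255,255));rd=((0,180,60),(4,255,255))
for n,b in dict(A=(150,190,175,215),B=(110,150,208,243),tape=(205,255,245,290)).items():
    print(n,cen("pics/top0.png",b,*am),cen("pics/top15.png",b,*am))
print("red",cen("pics/top0.png",(120,200,240,300),*rd),cen("pics/top15.png",(120,200,240,300),*rd))
for n,b in dict(A=(228,260,180,215),B=(198,225,175,205)).items():
    print("side",n,cen("pics/side0.png",b,*am),cen("pics/side15.png",b,*am))
order.sign_off()
print("signed",monitor.get_state()["clock"])
```

```text
A (np.float64(172.2), np.float64(199.1), 50) (np.float64(172.7), np.float64(198.3), 44)
B (np.float64(135.2), np.float64(225.3), 74) (np.float64(134.5), np.float64(226.0), 61)
tape (np.float64(230.6), np.float64(268.0), 380) (np.float64(nan), np.float64(nan), 0)
red (np.float64(156.1), np.float64(273.8), 706) (np.float64(152.2), np.float64(272.0), 604)
side A (np.float64(242.9), np.float64(200.4), 153) (np.float64(243.1), np.float64(200.1), 139)
side B (np.float64(208.5), np.float64(190.1), 105) (np.float64(209.2), np.float64(192.7), 135)
the job is handed in; nothing more can be done
the job is handed in; nothing more can be done<stdin>:5: RuntimeWarning: Mean of empty slice.
  ret = ret.dtype.type(ret / rcount)
```

The open jar is seated in the V under the ram, its lid has been pressed home, and the lever is back at rest. I handed the job in at about 30 s of the 72 s allowed.

**What I did**
- I chose the jar whose lid top triangulated to about 81 mm; the other two came out at about 70 mm.
- I set it on the plate about 100 mm in front of the seat, let go, and slid it in with the fingers.
- I pressed it home with the fingers shut at 8 to 9 N for over a second. For a moment the push was uneven, an estimated 7.6 N on one jaw and 3.4 N on the other. I then shifted sideways until the side force was near zero, which is about 6 N per jaw.
- I pushed the lever to its stop, ending at 15 N on the knob, and followed it back up.

**What the last checks showed**
- **Ram:** its top dropped 16 pixels in the side picture, against 16.4 expected for the full 42 mm stroke.
- **Lever:** the knob is back at its rest pixel.
- **Lid:** its edge moved down 2 to 3 pixels in the side picture, roughly the 7 mm expected. This is the coarsest of these checks.
- **Closed jars:** both stayed within about 1 pixel, except one reading of 2.6 rows for jar B in the side picture, where its mask also gained pixels. The arm came nowhere near that jar.

**What failed or disagreed**
- **Tape roll:** it could not be re-checked. My mask found none of it in the last top picture, probably because the arm was in the way.
- **Red jars:** their centre read about 4 pixels off, with fewer pixels found, which I also put down to the arm.
- **Stapler:** the picture differences there were inconclusive because of shadows. The spare lid, marker and label roll showed no change.
- **Fingertips:** when shut they appeared to end 20 to 37 mm short of the stated tool point. I worked from force and camera readings there, and the push on the glass was higher up than planned.

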